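# Fit a battery pack and snap the battery cover shut

## Task

Take the battery pack out of the blue tray and fit it in the open battery bay of the instrument in the cradle: hook its tab under the bar at the hinge end first, then rock the other end down until the pack lies flat on the bay floor. Then swing the hinged cover over it, press its free end down until the clip snaps, stop pressing and let go. Press no harder than needed, never lean on the instrument, and leave the other things on the bench alone.

Things in the scene. Friction and masses are not known exactly. Their poses are not given: they have to be found in the camera images.
- device: Grey handheld instrument lying face down in a fixed cradle (aluminium plate 118 x 250 mm). Origin on the table under the bay centre; z up; its y axis runs along the bay: hinge and tab slot at the -y end, clip at the +y end; x is across. Flat deck, which is the bay floor, 24 mm above the table, 84 mm wide in x. A raised end 54 mm above the table begins at y = +74.
- bay (a point): Centre of the battery bay on its floor, 24 mm above the table; axes as the device's. Side guides: faces at x = +-19.5 mm, 9 mm high with sloped lead-ins up to 14 mm high, only at |y| = 28 to 40 mm; between them the sides are open for fingers. A level pack does not go in, as its tab meets the bar: tilt it 0.15 to 0.25 rad, tab down.
- bar (a point): Lower edge of the bar's face that looks into the bay, mid-width: at y = -41.5 mm of the bay, 9 mm above its floor. The bar is 7 mm high and 6 mm thick (to -y) and bridges a tab slot 29 mm wide and 9 mm high.
- ramp (a point): Foot of the ramp at the bay's other end, mid-width: y = +41.5 mm, 4 mm above the bay floor. Below it a plain end wall; from it the ramp rises outward at 45 degrees to about 10 mm above the floor. It guides the pack forward under the bar as its raised end is pressed down.
- hinge (a point): Cover's hinge axis (along device x), 50 mm above the table, at y = -56 of the device.
- cover (a joint): Angle of the battery cover, rad: 0 shut, 1.57 upright, grows as it opens towards device -y, stop at 2.62. It stays where it is left. Grey shell 56 mm wide; free edge 112 mm from the hinge axis (its nose 116), outer face 7.5 mm beyond the axis (57.5 mm above the table when shut), skirts up to 16 mm deep on the inside. It cannot shut over a pack that is not flat.
- clip_top (a point): Top of the black spring clip (24 mm wide) at the device's +y end, 54 mm above the table, which gives way to +y. The cover's nose meets it near 0.12 rad; the resistance at cover_edge rises to about 10 N near 0.09 rad, falls away at 0.06 rad, and the cover then snaps to 0 and is held there.
- cover_edge (a point): Point on the cover's outer face where to press, on the ribbed patch, 100 mm from the hinge, mid-width; z is the outward normal of the cover, y points to the free edge, x along the hinge.
- pack_center (a point): Centre of the black battery pack: body 36 (x) x 80 (y) x 28 (z) mm, about 150 g, plus a tab 24 wide, 6 long, 6 thick at the foot of its -y end (top face with a paper label up). Its underside is 14 mm below this point. Two brass contacts on the +y end. Grasp across x. The pack is to go in with its axes along the device's.
- pack_tab (a point): Tip of the pack's tab, mid-thickness: 46 mm from the pack's centre along its -y, 3 mm above its underside.
- tray: Blue open tray 160 x 170 mm, walls 16 mm high and 4 mm thick, fixed, floor 4 mm thick; the pack starts in it. Origin centre of its underside.
- screwdriver: Bystander: screwdriver 170 mm long.
- tape: Bystander: roll of clear tape, 90 mm across, 24 mm high.
- carton: Bystander: small carton 80 x 110 x 50 mm.
Not all that is in view belongs to the job. Of the things shaped like the part that bears pack_center, the black one is meant.

How it is judged:
By the outcome, as a careful person would: the job done as asked, in the order asked, and still so for the second after the job is handed in, with the robot touching nothing.
It also fails if it takes over 69 s, if anything falls off the work surface, if the arm or the gripper's body presses on something with over 40 N, if the wrist force passes 120 N, or if a joint passes its speed limit or range.

## Robot

A 6-joint arm with a two-finger parallel gripper is mounted at the origin on the work surface. World frame = base frame: x ahead of the robot, y to its left, z up, the work surface at z = 0. Lengths are in mm, angles in rad, forces in N, time in s.
With the tool pointing down it reaches from about 350 to 875 mm from the base axis. Payload 4.2 kg.
Tool frame: the origin (TCP) lies at the very end of the fingers, on their centre line; the grasp point (between the pads) lies 19 mm behind it; z points along the fingers, y is the direction in which the jaws open and shut (so a half turn about z gives the same grasp; the last joint's range is limited). The gripper opens to 85 mm and grips with 20 to 120 N. Pads are 22 mm wide; open, the fingers measure 114 mm over their backs; the gripper's body (76 mm by 85 mm) begins 54 mm behind the grasp point. The pads swing forward as they close: fully open they stand 13 mm farther back than shut.
Start: joints at [1.365, 0.385, 0.008, 0, -1.194, -0.259], TCP at [280.119, 558.688, 231.312] pointing down, gripper open.
Joint ranges: [-3.14, 3.14], [-1.21, 2.06], [-1.07, 1.41], [-3.16, 2.05], [-2.99, -0.16], [-3.1, 3.1]. Speed limits (rad/s): [2.79, 2.79, 3.14, 3.14, 3.14, 3.14].

## Interface

Orientations are given as a unit quaternion [x, y, z, w].
In Python, from bench import telemetry, eyes, arm gives the robot as it stands. The module is installed in compiled form; this text tells all that it offers.
- The arm moves only by the tool move_arm, never from a script. Its argument "deltas" is text: rows parted by semicolons, each of 6 numbers parted by spaces: the shift along the tool's x, y, z in cm, then the turn, a rotation vector about the tool's x, y, z in rad. A call has 1 to 12 rows; each row shifts and turns the commanded pose from where the row before left it, along the tool's axes as they then stand; what a row does not reach is not made up. A row lasts 1/8 s, in which the tool goes at most 62.5 mm and 10.7 degrees, less where a joint would pass 70% of its speed; a pose out of reach is approached as far as the arm can. A call is refused whole if a number of a shift passes 6.25 or a number of a turn 0.188, either way. A call with a gripper value outside its range is refused whole. "grip" is the finger opening in cm, from 0 to 8.54, set as the call begins (left out, the last holds). The fingers move at their own pace and stop on an object; the grip force is fixed at half the most. Time passes only in rows, so rows that do not move let the fingers close. It gives the time, the measured TCP pose, the force and the opening at its end, in the units of the state.
- telemetry.read_state(): the state, without advancing time (a new reading comes with each control period).
- eyes.get_image(name): name is "side" or "top"; returns a dict with "pixels" (400x640x3 uint8, blue, green, red), "range_z" (400x640 float32, mm along the optical axis (not along the pixel's ray), 0 where there is no reading), "fx", "fy", "cx", "cy" (pixels), "dist_coeffs" ([k1, k2, p1, p2, k3] as OpenCV has them; the pictures are not rectified), "origin" and "orientation" of the camera in the world. Camera axes: x right, y up, looking along -z (the intrinsics and any distortion apply to the point x, -y, -z); pixel columns grow to the right and rows downward; lengths in mm; the calibration is good to about 2 mm. A picture is of the moment at which its call begins.
- arm.job_done(): hands the job in, once; it reports no verdict.
Trained networks look in a picture, given as the dict that the camera call returned (one of the last four; its "shot" number tells which), for a name from the list of things; names that differ only in an ending like _2 or _b are one class to them, and where a whole thing is asked for, a point or a joint stands for the part that bears it (a point fixed in the world has none). Each returns a list of dicts, best first, with "p" (0 to 1); they miss things now and then, are a little off and sometimes report something else, mostly with a low value. They report only what shows in the picture. A call takes as long as a camera call. They do not tell look-alikes from the thing itself.
- eyes.boxes_of(picture, name): "point" ([x, y, z] in mm, in world coordinates, good to about 4 mm: the middle of the surface that is visible of it).
The state is a dict: "clock": time; "joints": joint angles; "joint_vel": joint speeds; "joint_efforts": joint torques, N m; "position": TCP position; "ee_rot": TCP orientation; "contact_force": force on the tool from outside, world axes, zero at the start; "wrist_torque": the same for the moment, N m; "gripper_width": finger opening in mm.
Only numpy, scipy, OpenCV 4.12 (cv2) and the standard library are available. Lean on these libraries where they do the work, as an engineer would, in place of code of your own. Each camera call takes 0.05 s, during which the arm holds its last target.

## Working session

There is one attempt and no reset: what is moved stays moved. The work goes in short steps, Python scripts to look and compute and a tool call to move; the robot and the scene stay as the last step left them, time stands still between calls to the robot, and variables do not carry over. Pictures are saved under pics/ and viewed, and the job is handed in when it is done.

Besides the shell and the picture viewer there is one more tool, called in YAML: its name, and indented under it one key for each argument. move_arm: Moves the arm, as the interface text tells. Its arguments: {"type":"object","properties":{"deltas":{"type":"string"},"grip":{"type":"number"}},"required":["deltas"]}

```bash
mkdir -p pics
python3 - <<'E'
from bench import telemetry, eyes, arm
import cv2,pickle
print(telemetry.read_state())
for n in ("side","top"):
    p=eyes.get_image(n); cv2.imwrite(f"pics/a_{n}.png",p["pixels"])
    pickle.dump(p,open(f"a_{n}.pkl","wb"))
    print(n,{k:v for k,v in p.items() if k not in("pixels","range_z")})
    for t in ("device","cover","pack_center","tray","cover_edge","clip_top","hinge","pack_tab","bay","bar","ramp"):
        try: print(t,[(x["p"],x["point"]) for x in eyes.boxes_of(p,t)])
        except Exception as e: print(t,e)
E
```

```text
{'clock': 0.0, 'joints': array([ 1.36461352e+00,  3.85571308e-01,  6.61790821e-03, -5.11608508e-04,
       -1.19398441e+00, -2.58586102e-01]), 'joint_vel': array([ 6.31210955e-05, -1.28397541e-04, -4.79857086e-04, -1.81991187e-03,
       -1.42142821e-04,  6.76365721e-04]), 'joint_efforts': array([-4.33215200e-04, -3.92281187e+01,  1.88400489e+01,  4.18584377e+00,
       -4.56694936e-03,  1.68893262e-06]), 'position': array([279.86082943, 558.18710033, 230.2077017 ]), 'ee_rot': array([ 9.73097701e-01, -2.30390238e-01, -2.09623165e-04,  1.07660180e-03]), 'contact_force': array([-0.81615027, -0.61460318,  0.09179583]), 'wrist_torque': array([-0.04686872, -0.05351742, -0.02175875]), 'gripper_width': 85.0028121208292}
side {'fx': 451.53131226296114, 'fy': 451.53131226296114, 'cx': 316.4087147833696, 'cy': 204.82981392674856, 'dist_coeffs': array([-0.10980056,  0.        ,  0.        ,  0.        ,  0.        ]), 'origin': array([ 252.9408651 , -608.51233841,  952.06486505]), 'orientation': array([ 0.33848526, -0.0664743 , -0.20185584,  0.91665867]), 'shot': 1}
device [(0.96, [512.2, -198.
[... 1132 characters left out ...]
02.0, 32.9])]
cover [(0.82, [507.3, -273.2, 90.1]), (0.7, [752.5, -227.7, 20.8])]
pack_center [(0.96, [548.8, 200.9, 31.7]), (0.9, [561.1, 390.0, 25.7]), (0.74, [739.7, 296.0, 29.3]), (0.72, [353.5, 266.2, 29.2]), (0.63, [513.8, -190.7, 23.3])]
tray [(0.7, [524.8, 201.8, -0.4])]
cover_edge [(0.74, [504.2, -270.0, 88.0]), (0.34, [753.0, -226.2, 24.0]), (0.29, [514.0, -194.0, 23.9])]
clip_top [(0.81, [516.6, -191.4, 25.1])]
hinge [(0.72, [514.6, -191.7, 24.7])]
pack_tab [(0.95, [350.9, 267.1, 31.9]), (0.8, [545.2, 202.6, 31.7]), (0.8, [737.2, 296.8, 30.3]), (0.57, [561.9, 382.8, 25.6])]
bay [(0.59, [512.2, -192.6, 23.1])]
bar [(0.74, [514.1, -195.5, 21.3])]
ramp [(0.66, [518.5, -196.2, 21.4])]
```

View pics/a_side.png

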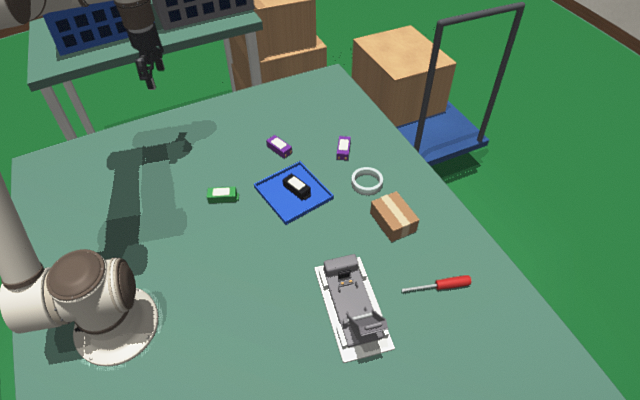

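View pics/a_top.png

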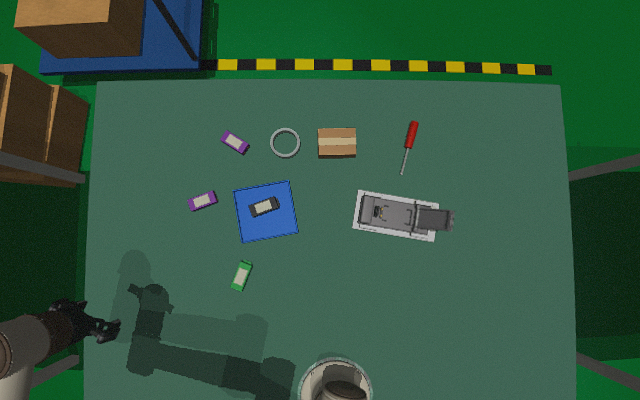

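The black pack is in the blue tray (side 297,185; top 264,207). The device has its raised end towards world +y and its cover standing open at the -y end. Next I'll get precise poses from the depth data.

```bash
cat > h.py <<'E'
import numpy as np,cv2
from scipy.spatial.transform import Rotation as R
def cloud(p):
    h,w=p["range_z"].shape
    K=np.array([[p["fx"],0,p["cx"]],[0,p["fy"],p["cy"]],[0,0,1.]])
    u,v=np.meshgrid(np.arange(w),np.arange(h))
    n=cv2.undistortPoints(np.stack([u,v],-1).reshape(-1,1,2).astype(float),K,p["dist_coeffs"]).reshape(h,w,2)
    z=p["range_z"].astype(float)
    c=np.stack([n[...,0]*z,-n[...,1]*z,-z],-1)
    W=c@R.from_quat(p["orientation"]).as_matrix().T+p["origin"]
    W[z<=0]=np.nan
    return W
def proj(p,X):
    K=np.array([[p["fx"],0,p["cx"]],[0,p["fy"],p["cy"]],[0,0,1.]])
    c=(np.atleast_2d(X)-p["origin"])@R.from_quat(p["orientation"]).as_matrix()
    c=c*[1,-1,-1]
    return cv2.projectPoints(c,np.zeros(3),np.zeros(3),K,p["dist_coeffs"])[0].reshape(-1,2)
E
python3 - <<'E'
import pickle,cv2,numpy as np
from h import *
for n in("side","top"):
    p=pickle.load(open(f"a_{n}.pkl","rb"));W=cloud(p)
    # table
    print(n,"table z",[np.round(np.nanmedian(W[(abs(W[...,0]-x)<20)&(abs(W[...,1]-y)<20)&(abs(W[...,2])<15)][:,2]),1) for x,y in((400,0),(500,0),(620,0),(600,-200),(400,-200),(680,200),(420,200))])
    for name,(cx,cy,r) in dict(pack=(546,200,75),dev=(512,-200,170)).items():
        m=(abs(W[...,0]-cx)<r)&(abs(W[...,1]-cy)<r)
        uv=np.argwhere(m);a,b=uv.min(0),uv.max(0)
        c=p["pixels"][a[0]:b[0],a[1]:b[1]];s=min(780/c.shape[1],580/c.shape[0])
        cv2.imwrite(f"pics/b_{n}_{name}.png",cv2.resize(c,None,fx=s,fy=s,interpolation=cv2.INTER_CUBIC));print(name,a,b,s)
        z=W[m][:,2];hh,e=np.histogram(z,bins=np.arange(-10,180,3));print([(int(x),int(y)) for x,y in zip(e,hh) if y>5])
E
```

```text
side table z [np.float64(-0.7), np.float64(-0.1), np.float64(-0.3), np.float64(-1.0), np.float64(-0.4), np.float64(-0.0), np.float64(-0.1)]
pack [166 263] [217 331] 11.372549019607844
[(-4, 15), (-1, 240), (2, 803), (5, 427), (8, 80), (11, 60), (14, 63), (17, 29), (20, 25), (23, 12), (26, 40), (29, 133), (32, 114), (35, 18)]
dev [235 258] [399 453] 3.5365853658536586
[(-7, 400), (-4, 5482), (-1, 7427), (2, 1197), (5, 735), (8, 463), (11, 92), (14, 65), (17, 151), (20, 807), (23, 869), (26, 240), (29, 224), (32, 65), (35, 51), (38, 42), (41, 32), (44, 29), (47, 66), (50, 217), (53, 273), (56, 51), (59, 8), (62, 18), (65, 12), (68, 14), (71, 17), (74, 12), (77, 14), (80, 18), (83, 16), (86, 17), (89, 11), (92, 8), (95, 8), (98, 7), (101, 9), (104, 9), (110, 13), (119, 10), (122, 6), (125, 7), (128, 39), (131, 93), (134, 50), (137, 31), (140, 41), (143, 36), (146, 7)]
top table z [np.float64(-1.2), np.float64(-1.3), np.float64(-1.8), np.float64(-2.0), np.float64(-1.6), np.float64(-1.8), np.float64(-1.2)]
pack [181 241] [231 291] 11.6
[(-7, 17), (-4, 162), (-1, 764), (2, 870), (5, 201), (8, 35), (11, 43), (14, 44), (17, 13), (23, 11), (26, 89), (29, 164), (32, 82)]
dev [161 344] [275 457] 5.087719298245614
[(-10, 54), (-7, 1279), (-4, 4328), (-1, 2963), (2, 606), (5, 418), (8, 147), (11, 29), (14, 36), (17, 208), (20, 603), (23, 402), (26, 165), (29, 91), (32, 29), (35, 34), (38, 32), (41, 7), (44, 28), (47, 118), (50, 223), (53, 120), (56, 26), (59, 26), (62, 18), (65, 23), (68, 32), (71, 20), (74, 27), (77, 27), (80, 27), (83, 23), (86, 23), (89, 28), (92, 25), (95, 26), (98, 34), (101, 28), (104, 20), (107, 30), (110, 17), (113, 34), (116, 22), (119, 18), (122, 8), (125, 6), (128, 17), (131, 27), (134, 8), (137, 23), (140, 16), (143, 7)]
```

View pics/b_side_pack.png

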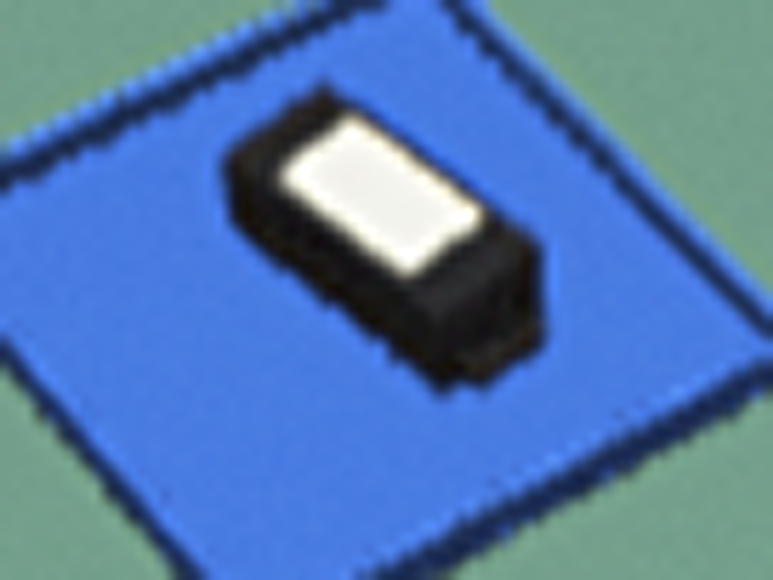

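View pics/b_top_pack.png

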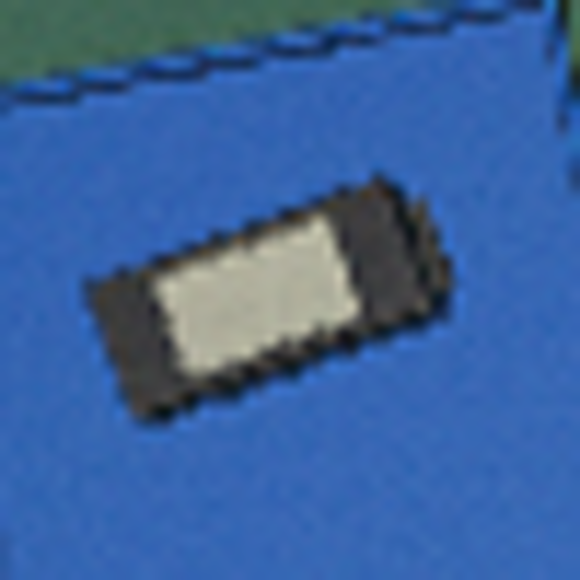

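View pics/b_side_dev.png

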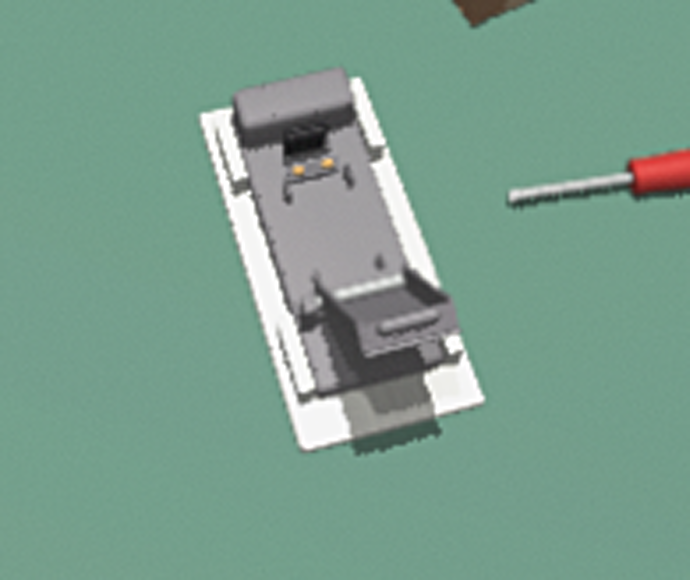

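View pics/b_top_dev.png

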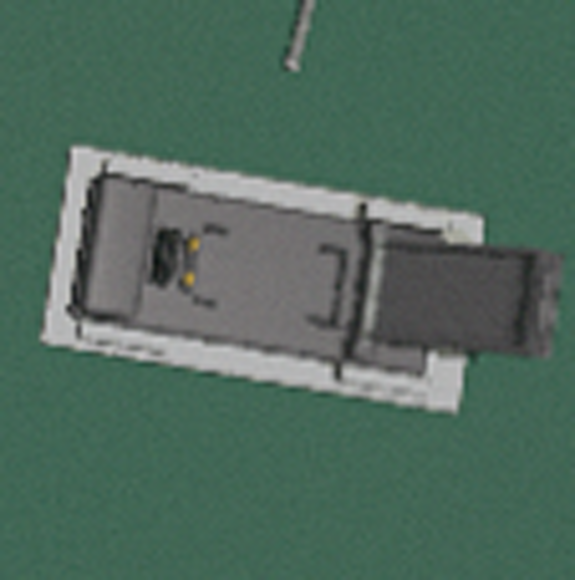

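```bash
cat > fitpack.py <<'E'
import pickle,cv2,numpy as np
from h import *
from scipy.optimize import minimize
def boxpts(sx,sy,z0,z1): return np.array([[a*sx,b*sy,z] for a in(-1,1) for b in(-1,1) for z in(z0,z1)],float)
def place(P,x,y,yaw):
    c,s=np.cos(yaw),np.sin(yaw);Q=P.copy();Q[:,0]=x+c*P[:,0]-s*P[:,1];Q[:,1]=y+s*P[:,0]+c*P[:,1];return Q
S=8
def mask(p,parts,a,b):
    m=np.zeros(((b[0]-a[0])*S,(b[1]-a[1])*S),np.uint8)
    for P in parts:
        q=proj(p,P); q=((q-[a[1],a[0]]+0.5)*S).astype(np.float32)
        cv2.fillConvexPoly(m,cv2.convexHull(q).astype(np.int32),255)
    return cv2.resize(m,(b[1]-a[1],b[0]-a[0]),interpolation=cv2.INTER_AREA)/255.
if __name__=="__main__":
    for n in("side","top"):
        p=pickle.load(open(f"a_{n}.pkl","rb"))
        c=proj(p,[[546,200,18]])[0].astype(int);a=(c[1]-22,c[0]-22);b=(c[1]+22,c[0]+22)
        img=p["pixels"][a[0]:b[0],a[1]:b[1]].astype(float)
        bl=np.median(img[(img[...,0]-img[...,2]>80)],0)
        # blueness: B-R relative
        d=(img[...,0]-img[...,2]);d0=bl[0]-bl[2];t=np.clip(1-d/d0,0,1)
        cc=cv2.connectedComponentsWithStats((t>.4).astype(np.uint8))
        lab=cc[1][22,22]; keep=cv2.dilate((cc[1]==lab).astype(np.uint8),np.ones((3,3)));t=t*keep
        def parts(v): return [place(boxpts(18,40,4,32),*v),place(boxpts(12,3,4,10)-[0,43,0],*v)]
        f=lambda v:((mask(p,parts(v),a,b)-t)**2).sum()
        best=min((minimize(f,[546,200,y],method="Nelder-Mead",options=dict(initial_simplex=np.array([[546,200,y],[552,200,y],[546,206,y],[546,200,y+.1]])))for y in(.37,.37+np.pi)),key=lambda r:r.fun)
        print(n,lab,best.x,best.fun,t.sum())
E
python3 fitpack.py
python3 - <<'E'
import pickle,cv2,numpy as np
from h import *
for n in("side","top"):
    p=pickle.load(open(f"a_{n}.pkl","rb"));W=cloud(p);g=p["pixels"]
    m=(g.min(2)>(170 if n=="side" else 150))&(abs(W[...,0]-512)<120)&(abs(W[...,1]+200)<160)&(W[...,2]<22)
    P=W[m];print(n,len(P),np.nanmedian(P[:,2]))
    print(cv2.minAreaRect(P[:,:2].astype(np.float32)))
E
```

```text
side 3 [5.46909418e+02 2.05813239e+02 3.42300968e-01] 12.580314878626481 436.06578947368416
top 5 [5.44146970e+02 2.07300934e+02 3.47438397e-01] 3.9312474445115733 383.6031746031746
side 1052 7.198879007704647
((522.786376953125, -183.20018005371094), (256.2046203613281, 121.08663177490234), 80.03900909423828)
top 657 6.108501590529386
((517.5088500976562, -184.98965454101562), (249.0846710205078, 116.19204711914062), 80.14539337158203)
```

```bash
cat > ov.py <<'E'
import pickle,cv2,numpy as np,sys
from h import *
from fitpack import place,boxpts
def lines():
    L=[]
    for s in(-1,1):
        L.append(((255,255,0),[[s*42,-40,24],[s*42,74,24]]))
        L.append(((0,255,0),[[s*19.5,28,38],[s*19.5,40,38],[s*19.5,40,24],[s*19.5,28,24],[s*19.5,28,38]]))
        L.append(((0,255,0),[[s*19.5,-28,38],[s*19.5,-40,38],[s*19.5,-40,24],[s*19.5,-28,24],[s*19.5,-28,38]]))
    L.append(((0,0,255),[[-42,74,54],[42,74,54],[42,74,24],[-42,74,24],[-42,74,54]]))
    L.append(((255,0,255),[[-19,41.5,28],[19,41.5,28]]))
    L.append(((0,128,255),[[-19,-41.5,33],[19,-41.5,33],[19,-41.5,40],[-19,-41.5,40],[-19,-41.5,33]]))
    L.append(((0,255,255),[[-28,-56,50],[28,-56,50]]))
    return L
def draw(p,v,c0,r,S,out,extra=[],plate=None):
    c=proj(p,[c0])[0].astype(int);a0=max(c[1]-r,0);b0=max(c[0]-r,0)
    im=p["pixels"][a0:c[1]+r,b0:c[0]+r]
    im=cv2.resize(im,None,fx=S,fy=S,interpolation=cv2.INTER_CUBIC)
    for col,P in lines()+extra:
        P=np.array(P,float); 
        q=(proj(p,place(P,*v))-[b0,a0]+.5)*S
        cv2.polylines(im,[q.astype(np.int32).reshape(-1,1,2)],False,col,1)
    if plate is not None:
        P=np.array([[59,125,8],[-59,125,8],[-59,-125,8],[59,-125,8],[59,125,8]],float)
        q=(proj(p,place(P,*plate))-[b0,a0]+.5)*S
        cv2.polylines(im,[q.astype(np.int32).reshape(-1,1,2)],False,(0,0,255),1)
    cv2.imwrite(out,im)
if __name__=="__main__":
    v=(513.5,-197,-.174)
    for n in("side","top"):
        p=pickle.load(open(f"a_{n}.pkl","rb"))
        th=2.0
        draw(p,v,[515,-200,24],52,5.6,f"pics/c{sys.argv[1]}_{n}.png",plate=(519,-184,-.174))
E
python3 ov.py 1
```

```text
(no output)
```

View pics/c1_side.png

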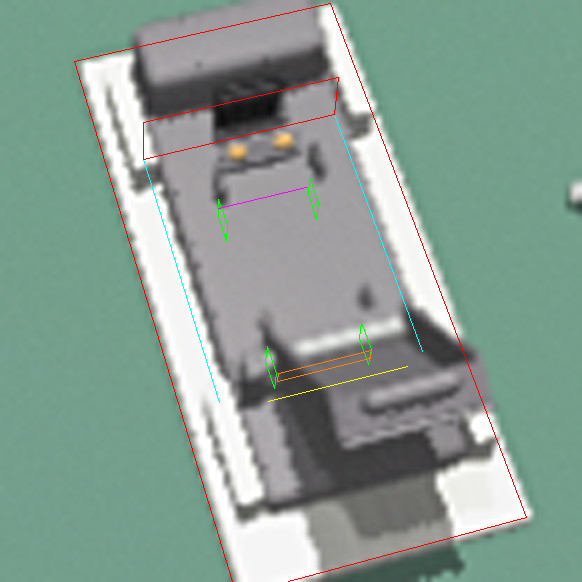

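View pics/c1_top.png

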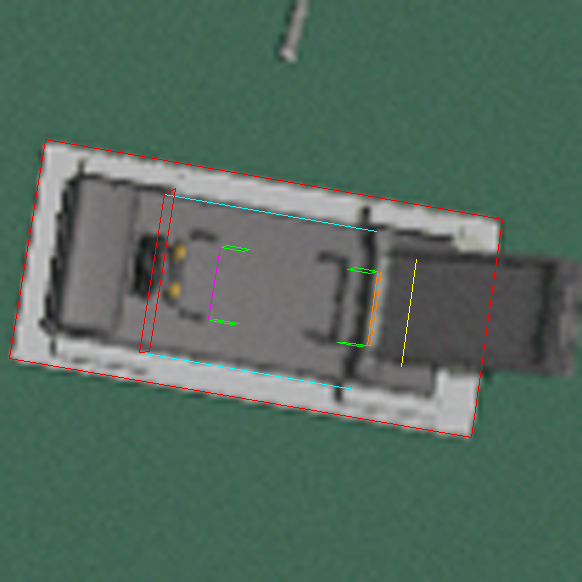

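```bash
sed -i 's/v=(513.5,-197,-.174)/v=eval(sys.argv[2])/' ov.py; python3 ov.py 2 "(518.5,-181.5,-.164)"
```

```text
(no output)
```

View pics/c2_side.png

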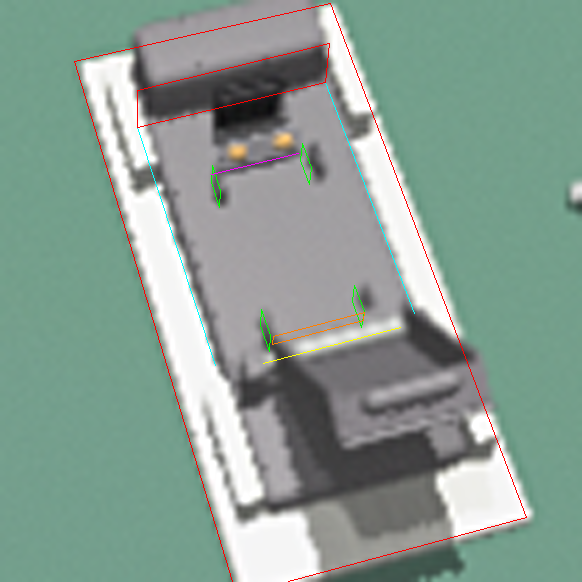

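View pics/c2_top.png

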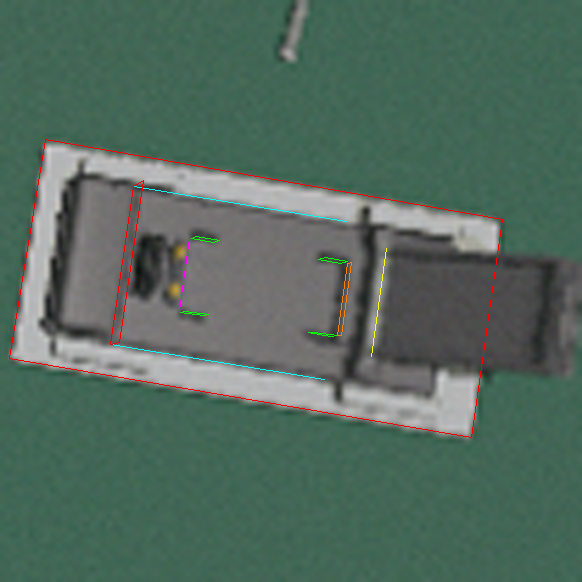

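```bash
cat > icp.py <<'E'
import pickle,cv2,numpy as np
from h import *
from fitpack import place
from scipy.optimize import least_squares
from scipy.ndimage import map_coordinates
PL=8.
def segs(dy):
    S=[]
    for s in(-1,1):
        S.append(([s*59,-110+dy,PL],[s*59,120+dy,PL]))
    S.append(([-55,125+dy,PL],[55,125+dy,PL]))
    S.append(([-38,74,54],[38,74,54]))
    for s in(-1,1): S.append(([s*42,-35,24],[s*42,60,24]))
    return S
def fit(n,use):
    p=pickle.load(open(f"a_{n}.pkl","rb"));g=cv2.GaussianBlur(cv2.cvtColor(p["pixels"],cv2.COLOR_BGR2GRAY),(0,0),.8).astype(float)
    v=np.array([518.5,-181.5,-.17,-2.5])
    for it in range(12):
        rng=4 if it<4 else 2.2
        def build(v): 
            out=[]
            for k,(a,b) in enumerate(segs(v[3])):
                if k not in use: continue
                P=np.linspace(a,b,60);out.append(proj(p,place(P,*v[:3])))
            return out
        base=build(v);T=[];N=[]
        for q in base:
            t=q[-1]-q[0];nrm=np.array([-t[1],t[0]])/np.linalg.norm(t)
            d=np.arange(-rng,rng+.01,.1)
            X=q[:,None]+d[None,:,None]*nrm
            I=map_coordinates(g,[X[...,1],X[...,0]],order=1)
            G=abs(np.gradient(I,axis=1));j=G.argmax(1);T.append(d[j]);N.append(nrm)
        J=lambda w:np.concatenate([((qq-q)@n_-t) for qq,q,n_,t in zip(build(w),base,N,T)])
        r=least_squares(J,v,loss="soft_l1",f_scale=.3,x_scale=[1,1,.01,1]);v=r.x
    print(n,use,np.round(v,3),"seg med/mad",[(round(float(np.median(t)),2),round(float(np.median(abs(t-np.median(t)))),2)) for t in T])
for n in("side","top"):
    fit(n,(0,1,2,3)); fit(n,(0,1,2,3,4,5))
E
python3 icp.py
```

```text
side (0, 1, 2, 3) [ 5.21563e+02 -1.81872e+02 -1.70000e-01  5.29000e+00] seg med/mad [(0.0, 0.1), (-0.05, 0.15), (-0.1, 0.55), (0.05, 0.15)]
side (0, 1, 2, 3, 4, 5) [ 5.20669e+02 -1.81770e+02 -1.74000e-01  5.47900e+00] seg med/mad [(0.4, 0.1), (0.3, 0.2), (-0.15, 0.45), (0.0, 0.2), (-0.5, 0.2), (-0.3, 0.2)]
top (0, 1, 2, 3) [ 5.17717e+02 -1.82113e+02 -1.74000e-01 -1.57310e+01] seg med/mad [(0.3, 0.1), (-0.2, 0.1), (-0.1, 0.3), (-0.1, 0.5)]
top (0, 1, 2, 3, 4, 5) [ 5.17520e+02 -1.82081e+02 -1.74000e-01 -1.58620e+01] seg med/mad [(0.3, 0.1), (-0.2, 0.1), (0.0, 0.3), (-0.1, 0.5), (-0.4, 0.2), (0.3, 0.2)]
```

Run:
```python
import pickle,cv2,numpy as np
from h import *
for n,v in(("side",(520.8,-182,-.173)),("top",(517.6,-182,-.173))):
    p=pickle.load(open(f"a_{n}.pkl","rb"));W=cloud(p)
    d=W-[v[0],v[1],0];c,s=np.cos(v[2]),np.sin(v[2])
    x=c*d[...,0]+s*d[...,1];y=-s*d[...,0]+c*d[...,1];z=W[...,2]
    m=(abs(x)<26)&(y<-50)&(y>-190)&(z>55)&(z<180)
    r=np.hypot(y+56,z-50)[m];a=np.arctan2(z-50,y+56)[m]
    h,e=np.histogram(a,np.arange(1,3,.1));print(n,dict(zip(e.round(1),h)));print(np.percentile(r,[50,90,98]))
    m2=m&(abs(x)<18)
    print(np.round(np.c_[x[m2],y[m2],z[m2]][::max(1,m2.sum()//25)],0).tolist())
```

```text
side {np.float64(1.0): np.int64(1), np.float64(1.1): np.int64(0), np.float64(1.2): np.int64(2), np.float64(1.3): np.int64(1), np.float64(1.4): np.int64(2), np.float64(1.5): np.int64(1), np.float64(1.6): np.int64(2), np.float64(1.7): np.int64(3), np.float64(1.8): np.int64(8), np.float64(1.9): np.int64(6), np.float64(2.0): np.int64(17), np.float64(2.1): np.int64(123), np.float64(2.2): np.int64(152), np.float64(2.3): np.int64(116), np.float64(2.4): np.int64(23), np.float64(2.5): np.int64(8), np.float64(2.6): np.int64(2), np.float64(2.7): np.int64(0), np.float64(2.8): np.int64(0)}
[106.24297103 113.68850842 116.11812362]
[[11.0, -56.0, 59.0], [15.0, -66.0, 57.0], [-5.0, -65.0, 55.0], [13.0, -77.0, 71.0], [0.0, -75.0, 67.0], [17.0, -88.0, 85.0], [2.0, -82.0, 76.0], [7.0, -114.0, 138.0], [-5.0, -83.0, 77.0], [0.0, -115.0, 139.0], [-10.0, -84.0, 78.0], [-5.0, -118.0, 144.0], [13.0, -124.0, 145.0], [-8.0, -120.0, 145.0], [12.0, -123.0, 140.0], [-5.0, -122.0, 144.0], [16.0, -124.0, 136.0], [-1.0, -125.0, 142.0], [-17.0, -119.0, 135.0], [2.0, -125.0, 135.0], [-15.0, -121.0, 133.0], [3.0, -126.
[... 644 characters left out ...]
float64(2.6): np.int64(7), np.float64(2.7): np.int64(4), np.float64(2.8): np.int64(0)}
[ 61.81960473 107.05613579 111.58065359]
[[16.0, -65.0, 57.0], [14.0, -77.0, 67.0], [17.0, -108.0, 109.0], [13.0, -88.0, 79.0], [16.0, -119.0, 119.0], [10.0, -88.0, 80.0], [13.0, -119.0, 121.0], [7.0, -86.0, 78.0], [10.0, -118.0, 116.0], [4.0, -84.0, 76.0], [7.0, -117.0, 113.0], [1.0, -83.0, 74.0], [4.0, -115.0, 111.0], [-3.0, -80.0, 73.0], [1.0, -113.0, 110.0], [-6.0, -78.0, 73.0], [-2.0, -111.0, 108.0], [-9.0, -79.0, 71.0], [-4.0, -112.0, 109.0], [-11.0, -82.0, 71.0], [-7.0, -113.0, 114.0], [-14.0, -83.0, 70.0], [-10.0, -114.0, 113.0], [-16.0, -86.0, 80.0], [-12.0, -118.0, 118.0], [-15.0, -113.0, 110.0]]
```

```bash
cat > st.py <<'E'
import numpy as np,sys
from bench import telemetry
from scipy.spatial.transform import Rotation as R
DEV=(519.3,-182.0,-.173)
def dev2w(P,v=DEV):
    P=np.asarray(P,float);c,s=np.cos(v[2]),np.sin(v[2])
    return np.array([v[0]+c*P[0]-s*P[1],v[1]+s*P[0]+c*P[1],P[2]])
def w2dev(W,v=DEV):
    d=np.asarray(W)-[v[0],v[1],0];c,s=np.cos(v[2]),np.sin(v[2]);return np.array([c*d[0]+s*d[1],-s*d[0]+c*d[1],d[2]])
def st():
    s=telemetry.read_state();return s,np.array(s["position"]),R.from_quat(s["ee_rot"])
def show(s=None):
    s,p,r=st();m=r.as_matrix()
    print("t",round(s["clock"],2),"p",p.round(1),"dev",w2dev(p).round(1),"xang",round(np.arctan2(m[1,0],m[0,0]),4),"zax",m[:,2].round(4),"F",np.round(s["contact_force"],1),"T",np.round(s["wrist_torque"],2),"w",round(s["gripper_width"],1))
def delta(target,rot=None):
    """cm in tool axes (of rot or the current)"""
    s,p,r=st();r=rot or r
    return (r.inv().apply(np.asarray(target)-p)/10).round(2)
E
python3 - <<'E'
from st import *
s,p,r=st();r2=r*R.from_rotvec([0,0,.76]);show()
print(delta([545.5,206.6,120],r2),delta([545.5,206.6,7],r2))
E
```

```text
t 1.2 p [280.1 558.7 231.3] dev [-363.1  688.5  231.3] xang -0.4648 zax [ 0.  0. -1.] F [ 0.1 -0.  -0.3] T [-0.07 -0.05  0.01] w 85.5
[ 42.12 -13.03  11.13] [ 42.12 -13.03  22.43]
```

move_arm:
  deltas: "0 0 0 0 0 0.152; 0 0 0 0 0 0.152; 0 0 0 0 0 0.152; 0 0 0 0 0 0.152; 0 0 0 0 0 0.152"
  grip: 5.8

```text
clock: 1.82
position: [280.1, 558.7, 231.3]
ee_rot: [0.817, -0.577, -0.0, -0.0]
contact_force: [0.1, -0.2, 0.1]
gripper_width: 57.9
```

move_arm:
  deltas: "4.2 -1.3 1.1 0 0 0; 4.2 -1.3 1.1 0 0 0; 4.2 -1.3 1.1 0 0 0; 4.2 -1.3 1.1 0 0 0; 4.2 -1.3 1.1 0 0 0; 4.2 -1.3 1.1 0 0 0; 4.2 -1.3 1.1 0 0 0; 4.2 -1.3 1.1 0 0 0; 4.2 -1.3 1.1 0 0 0; 4.2 -1.3 1.1 0 0 0; 0 0 0 0 0 0; 0 0 0 0 0 0"

```text
clock: 3.32
position: [544.9, 207.8, 121.5]
ee_rot: [0.818, -0.575, 0.0, -0.0]
contact_force: [-0.2, -0.2, 0.4]
gripper_width: 58.2
```

Run:
```python
from st import *
show();print(delta([545.5,206.6,120]))
from bench import eyes
import cv2,pickle
from h import *
p=eyes.get_image("side");pickle.dump(p,open("d_side.pkl","wb"));c=proj(p,[[545,206,60]])[0].astype(int)
im=p["pixels"][c[1]-50:c[1]+50,c[0]-50:c[0]+50];cv2.imwrite("pics/d_side.png",cv2.resize(im,None,fx=6,fy=6,interpolation=cv2.INTER_CUBIC))
_,q,r=st();print(proj(p,[q])[0]-c+50)
```

```text
t 3.33 p [544.9 207.8 121.5] dev [-41.8 388.4 121.5] xang -1.2251 zax [ 3.e-04  2.e-04 -1.e+00] F [-0.2 -0.2  0.4] T [ 0.01  0.04 -0.01] w 58.2
[ 0.13 -0.01  0.15]
[49.24471985 33.33715581]
```

View pics/d_side.png

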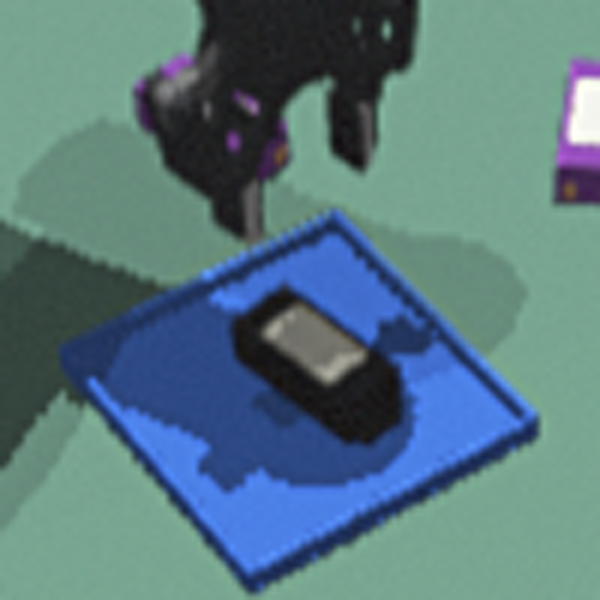

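Run:
```python
from st import *
print(delta([544.3,206.6,7]),delta([544.3,206.6,30]))
from bench import eyes
import cv2,pickle
from h import *
p=eyes.get_image("top");pickle.dump(p,open("d_top.pkl","wb"));c=proj(p,[[545,206,60]])[0].astype(int)
im=p["pixels"][c[1]-50:c[1]+50,c[0]-50:c[0]+50];cv2.imwrite("pics/d_top.png",cv2.resize(im,None,fx=6,fy=6,interpolation=cv2.INTER_CUBIC))
_,q,r=st();print((proj(p,[q,q+[0,0,150],[544.3,206.6,32]])-c+50)*6)
```

```text
[ 0.15  0.11 11.47] [0.15 0.11 9.17]
[[276.85609103 290.44043998]
 [223.06676294 257.39509743]
 [306.2936437  306.59902013]]
```

View pics/d_top.png

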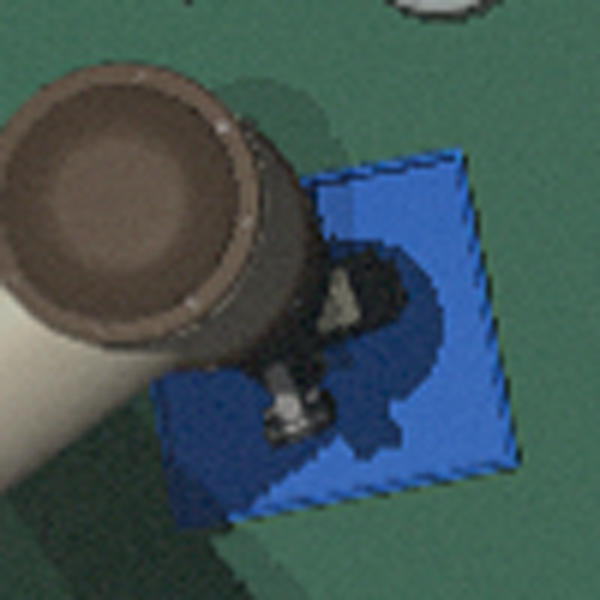

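Not informative for the fingers, so I'll descend.

move_arm:
  deltas: "0.05 0.03 3 0 0 0; 0.05 0.04 3 0 0 0; 0.05 0.04 2.5 0 0 0; 0 0 1.5 0 0 0; 0 0 1 0 0 0; 0 0 0.45 0 0 0; 0 0 0 0 0 0"

```text
clock: 4.3
position: [544.6, 206.1, 7.1]
ee_rot: [0.818, -0.575, 0.0, -0.0]
contact_force: [0.3, 0.5, -0.3]
gripper_width: 57.9
```

move_arm:
  deltas: "0 0 0 0 0 0; 0 0 0 0 0 0; 0 0 0 0 0 0; 0 0 0 0 0 0; 0 0 0 0 0 0"
  grip: 3.0

```text
clock: 4.92
position: [545.4, 206.5, 8.1]
ee_rot: [0.818, -0.575, 0.001, -0.001]
contact_force: [-0.7, 1.1, 5.4]
gripper_width: 34.8
```

```bash
python3 -c "
from st import *
show()"
```

```text
t 4.92 p [545.4 206.5   8.1] dev [-41.2 387.2   8.1] xang -1.2243 zax [ 0.0025  0.0013 -1.    ] F [-0.7  1.1  5.4] T [ 0.09 -0.02 -0.02] w 34.8
```

move_arm:
  deltas: "0 0 -1 0 0 0; 0 0 -2 0 0 0; 0 0 -3 0 0 0; 0 0 -4 0 0 0; 0 0 -4 0 0 0; 0 0 0 0 0 0; 0 0 0 0 0 0"

```text
clock: 5.8
position: [543.1, 205.3, 145.8]
ee_rot: [0.818, -0.575, -0.001, 0.001]
contact_force: [-0.2, -0.4, -2.0]
gripper_width: 35.0
```

Run:
```python
from st import *
show()
from bench import eyes
import cv2,pickle
from h import *
p=eyes.get_image("side");pickle.dump(p,open("e_side.pkl","wb"));_,q,r=st();c=proj(p,[q])[0].astype(int)
im=p["pixels"][c[1]-50:c[1]+50,c[0]-50:c[0]+50];cv2.imwrite("pics/e_side.png",cv2.resize(im,None,fx=6,fy=6,interpolation=cv2.INTER_CUBIC))
```

```text
t 5.8 p [543.1 205.3 145.8] dev [-43.2 385.6 145.8] xang -1.2255 zax [-2.6e-03 -7.0e-04 -1.0e+00] F [-0.2 -0.4 -2. ] T [-0.    0.05  0.03] w 35.0
```

View pics/e_side.png

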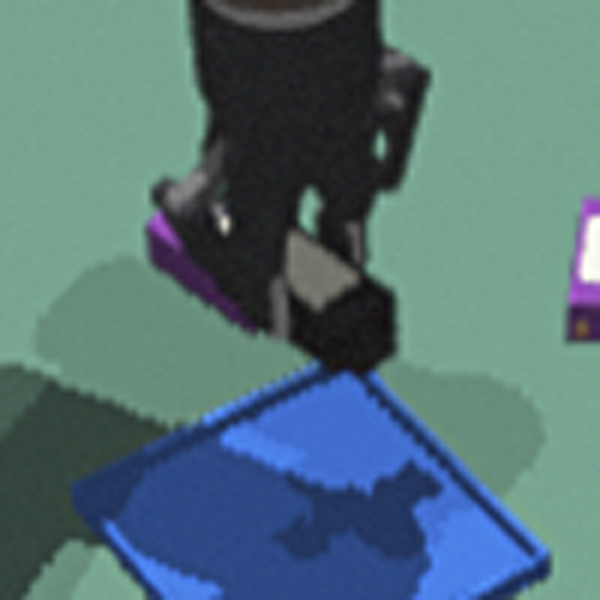

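Run:
```python
from st import *
s,p,r=st();m=r.as_matrix();xa=np.arctan2(m[1,0],m[0,0])
D=(517.9,-182,-.173)
a=xa-(-.173-np.pi/2);print("turn",a)
r2=r*R.from_rotvec([0,0,a]);print(delta(dev2w([0,0,115],D),r2))
```

```text
turn 0.5184484914806411
[38.56 -4.2   3.09]
```

move_arm:
  deltas: "0 0 0 0 0 0.13; 0 0 0 0 0 0.13; 0 0 0 0 0 0.13; 0 0 0 0 0 0.128"

```text
clock: 6.35
position: [543.2, 205.2, 144.6]
ee_rot: [-0.642, 0.767, 0.0, -0.002]
contact_force: [1.0, 0.2, -1.3]
gripper_width: 34.6
```

move_arm:
  deltas: "3.5 -0.42 0.3 0 0 0; 3.5 -0.42 0.3 0 0 0; 3.5 -0.42 0.3 0 0 0; 3.5 -0.42 0.3 0 0 0; 3.5 -0.42 0.3 0 0 0; 3.5 -0.42 0.3 0 0 0; 3.5 -0.42 0.3 0 0 0; 3.5 -0.42 0.3 0 0 0; 3.5 -0.42 0.3 0 0 0; 3.5 -0.42 0.3 0 0 0; 3.5 0 0 0 0 0; 0 0 0 0 0 0"

```text
clock: 7.85
position: [518.0, -182.3, 114.9]
ee_rot: [-0.642, 0.766, 0.002, -0.002]
contact_force: [0.5, 0.3, -2.2]
gripper_width: 34.9
```

Run:
```python
from st import *
show()
from bench import eyes
import cv2,pickle
from h import *
for n in("side","top"):
    p=eyes.get_image(n);pickle.dump(p,open(f"f_{n}.pkl","wb"));c=proj(p,[[519,-182,70]])[0].astype(int)
    im=p["pixels"][c[1]-50:c[1]+50,c[0]-50:c[0]+50];cv2.imwrite(f"pics/f_{n}.png",cv2.resize(im,None,fx=6,fy=6,interpolation=cv2.INTER_CUBIC))
show()
```

```text
t 7.85 p [ 518.  -182.3  114.9] dev [ -1.2  -0.5 114.9] xang -1.7466 zax [-4.3e-03  5.0e-04 -1.0e+00] F [ 0.5  0.3 -2.2] T [ 0.02  0.01 -0.07] w 34.9
t 7.95 p [ 518.9 -180.7  115.5] dev [ -0.6   1.3 115.5] xang -1.7438 zax [-2.9e-03  4.0e-04 -1.0e+00] F [-0.3 -0.1 -1.3] T [-0.01  0.01 -0.02] w 35.1
```

View pics/f_side.png

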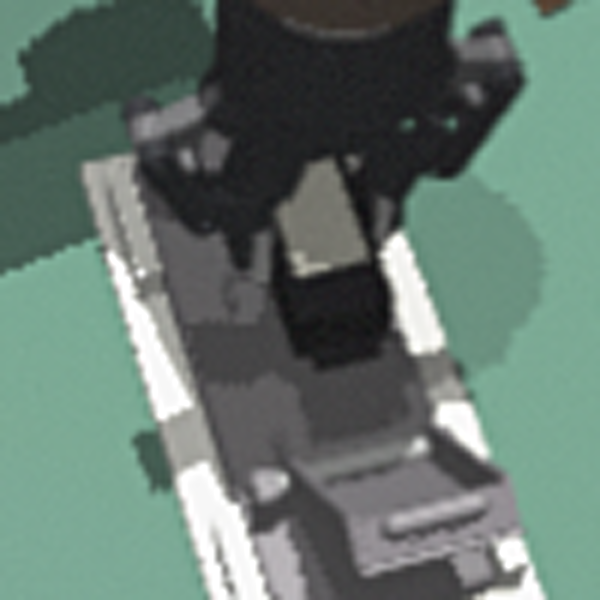

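View pics/f_top.png

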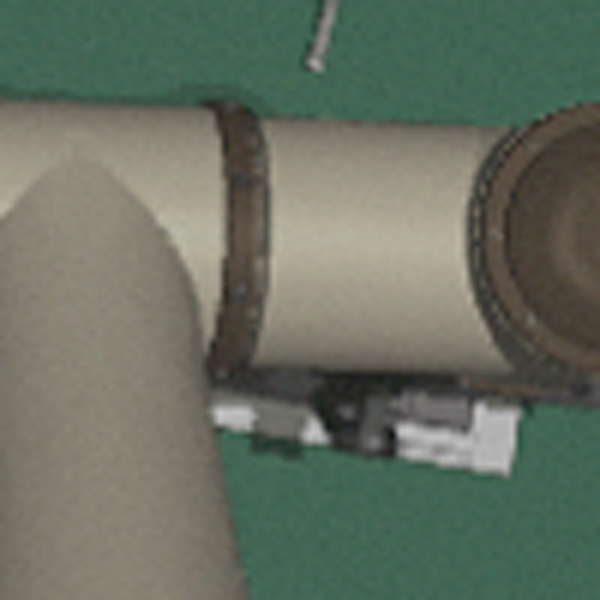

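```bash
cat > cmd.py <<'E'
import numpy as np
from scipy.spatial.transform import Rotation as R
# commanded pose log
LOG=[[(0,0,0,0,0,.152)]*5,[(4.2,-1.3,1.1,0,0,0)]*10,
[(.05,.03,3,0,0,0),(.05,.04,3,0,0,0),(.05,.04,2.5,0,0,0),(0,0,1.5,0,0,0),(0,0,1,0,0,0),(0,0,.45,0,0,0)],
[(0,0,-14,0,0,0)],[(0,0,0,0,0,.13)]*3+[(0,0,0,0,0,.128)],[(3.5,-.42,.3,0,0,0)]*10+[(3.5,0,0,0,0,0)]]
import os
for l in open("log.txt") if os.path.exists("log.txt") else []:
    l=l.strip()
    if l: LOG.append([tuple(map(float,r.split())) for r in l.split(";") if r.strip()])
def pose():
    p=np.array([280.119,558.688,231.312]);r=R.from_quat([.973098,-.23039,0,0])
    for c in LOG:
        for d in c:
            p=p+r.apply(np.array(d[:3])*10);r=r*R.from_rotvec(d[3:])
    return p,r
E
python3 - <<'E'
from cmd import *
E
mv cmd.py cmdp.py
python3 - <<'E'
from cmdp import pose
from st import *
from h import *
import pickle,cv2
from fitpack import place
p,r=pose();m=r.as_matrix();print(p,np.arctan2(m[1,0],m[0,0]),w2dev(p,(517.9,-182,-.173)))
im0=pickle.load(open("f_side.pkl","rb"));c=proj(im0,[[519,-182,70]])[0].astype(int)
def bx(sx,sy,z0,z1,oy=0):
    E=[]
    for z in(z0,z1): E.append([[-sx,oy-sy,z],[sx,oy-sy,z],[sx,oy+sy,z],[-sx,oy+sy,z],[-sx,oy-sy,z]])
    for a in(-1,1):
        for b in(-1,1): E.append([[a*sx,oy+b*sy,z0],[a*sx,oy+b*sy,z1]])
    return E
for k,(dx,dy) in enumerate([(3,0)]):
    im=cv2.resize(im0["pixels"][c[1]-50:c[1]+50,c[0]-50:c[0]+50],None,fx=8,fy=8,interpolation=cv2.INTER_CUBIC)
    im=np.clip(im.astype(float)*1.6+25,0,255).astype(np.uint8)
    ub=p[2]-3.5
    for col,L in(((0,255,0),bx(18,40,ub,ub+28)),((0,255,255),bx(12,3,ub,ub+6,-43))):
        for P in L:
            q=(proj(im0,place(np.array(P,float),p[0]+dx,p[1]+dy,-.173))-c+50.5)*8
            cv2.polylines(im,[q.astype(np.int32).reshape(-1,1,2)],False,col,1)
    cv2.imwrite(f"pics/g{k}.png",im[150:650,200:800])
E
```

```text
[ 519.69391707 -180.66377826  116.812     ] -1.742957063981853 [  1.53712389   1.62507757 116.812     ]
```

View pics/g0.png

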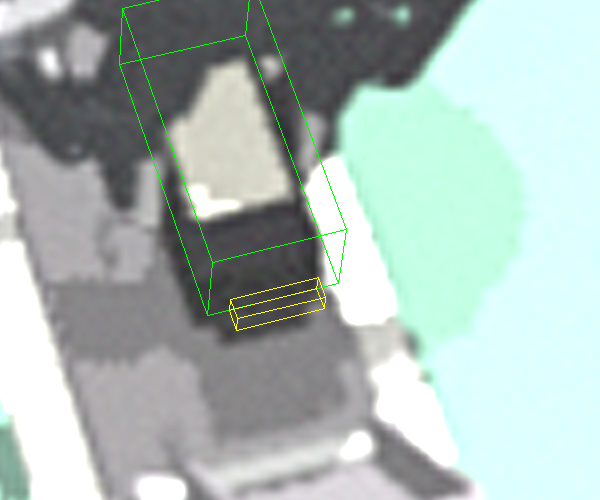

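Run:
```python
from h import *
import pickle,cv2
im0=pickle.load(open("f_side.pkl","rb"));c=proj(im0,[[519,-182,70]])[0].astype(int)
a,b=c[1]-30,c[0]-25
im=im0["pixels"][a:a+50,b:b+60]
im=cv2.resize(im,None,fx=12,fy=12,interpolation=cv2.INTER_CUBIC)
im=np.clip(255*(im/255.)**.5,0,255).astype(np.uint8);im=np.clip((im.astype(float)-40)*1.4,0,255).astype(np.uint8)
for k in range(0,60,10): cv2.putText(im,str(k+b),(k*12,10),0,.4,(0,0,255)); cv2.line(im,(k*12,0),(k*12,600),(0,0,255),1)
for k in range(0,50,10): cv2.putText(im,str(k+a),(0,k*12+10),0,.4,(0,0,255)); cv2.line(im,(0,k*12),(720,k*12),(0,0,255),1)
cv2.imwrite("pics/g2.png",im)
```

```text
(no output)
```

View pics/g2.png

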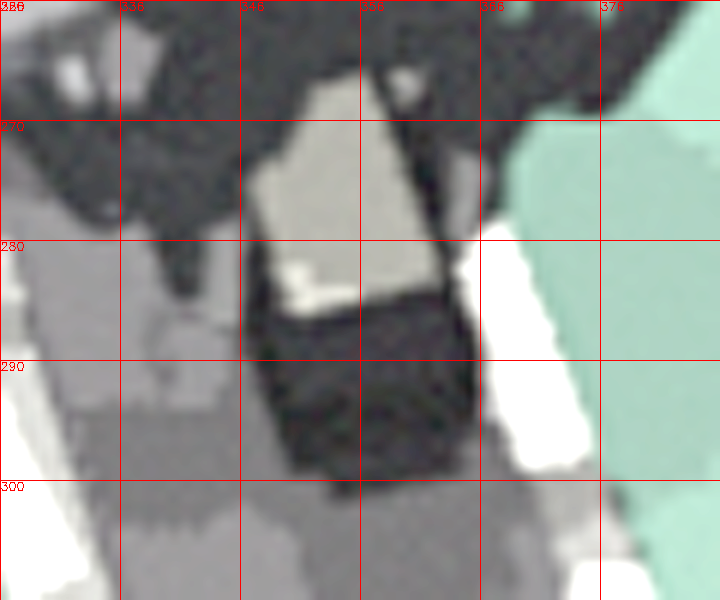

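Run:
```python
from h import *
import pickle
from fitpack import place
from scipy.optimize import least_squares
p=pickle.load(open("f_side.pkl","rb"))
D=np.array([[292,470],[467,465],[333,498],[435,485]],float)/12-.5+[326,260]
M=np.array([[-18,-40,0],[18,-40,0],[-12,-46,0],[12,-46,0]],float)
for z in(108,110,112,114,116):
    r=least_squares(lambda v:(proj(p,place(M+[0,0,z],*v[:2],-.173))-D).ravel(),[519,-182])
    q=proj(p,place(np.array([[18,-40,28+z],[-18,-40,28+z],[-18,-20,z]],float),*r.x,-.173))
    print(z,r.x,r.fun.round(1),((q-[326,260]+.5)*12).round())
```

```text
108 [ 516.37830429 -180.98758777] [-1.2  1.6  0.6 -2.1 -1.   1.   1.5 -0.6] [[486. 360.]
 [285. 409.]
 [245. 391.]]
110 [ 515.77218463 -181.89979134] [-1.2  1.6  0.7 -2.1 -1.   1.   1.5 -0.6] [[486. 360.]
 [285. 409.]
 [244. 391.]]
112 [ 515.16606702 -182.81199315] [-1.2  1.6  0.7 -2.1 -1.   1.   1.5 -0.6] [[487. 360.]
 [284. 409.]
 [244. 391.]]
114 [ 514.5599513  -183.72419304] [-1.2  1.6  0.7 -2.1 -1.   1.   1.5 -0.6] [[487. 359.]
 [284. 409.]
 [244. 391.]]
116 [ 513.9538375  -184.63639116] [-1.2  1.6  0.7 -2.1 -1.   1.1  1.5 -0.6] [[487. 359.]
 [284. 409.]
 [243. 390.]]
```

Run:
```python
from st import *
from bench import eyes
P=[]
for i in range(6):
    P.append(st()[1]); eyes.get_image("side")
show();print(np.round(P,1).tolist(),np.mean(P,0))
D=(517.9,-182,-.173)
print(delta(dev2w([0,8,70],D)), w2dev(np.mean(P,0),D))
```

```text
t 8.25 p [ 520.  -179.9  116.8] dev [  0.3   2.2 116.8] xang -1.7415 zax [-1.e-04  0.e+00 -1.e+00] F [-0.1  0.1 -1.6] T [-0.02 -0.   -0.  ] w 34.7
[[518.9, -180.7, 115.5], [519.2, -180.2, 115.8], [519.5, -179.9, 116.1], [519.7, -179.8, 116.4], [519.9, -179.8, 116.6], [520.0, -179.8, 116.7]] [ 519.54267866 -180.01079631  116.17521114]
[-0.56  0.16  4.68] [  1.27573982   2.2422784  116.17521114]
```

move_arm:
  deltas: "-0.3 0.1 2.3 0 -0.1 0; -0.3 0.06 2.3 0 -0.1 0; 0 0 0 0 0 0; 0 0 0 0 0 0; 0 0 0 0 0 0; 0 0 0 0 0 0"

```text
clock: 9.0
position: [520.0, -171.8, 72.0]
ee_rot: [-0.641, 0.761, 0.064, 0.077]
contact_force: [0.1, -1.0, -1.0]
gripper_width: 35.1
```

```bash
cat > snap.py <<'E'
import sys
from st import *
from h import *
from bench import eyes
import cv2,pickle
from ov import lines
from fitpack import place
def snap(tag,v=(520.9,-181.9,-.173),c0=None,S=8,r=(36,50),ov=True,n="side"):
    p=eyes.get_image(n);pickle.dump(p,open(f"{tag}.pkl","wb"))
    c=proj(p,[c0 if c0 else dev2w([0,-25,35],v)])[0].astype(int)
    a,b=c[1]-r[0],c[0]-r[1]
    im=cv2.resize(p["pixels"][a:c[1]+r[0],b:c[0]+r[1]],None,fx=S,fy=S,interpolation=cv2.INTER_CUBIC)
    im=np.clip(255*(im/255.)**.6,0,255).astype(np.uint8)
    if ov:
        for col,P in lines():
            q=(proj(p,place(np.array(P,float),*v))-[b,a]+.5)*S
            cv2.polylines(im,[q.astype(np.int32).reshape(-1,1,2)],False,col,1)
    cv2.imwrite(f"pics/{tag}.png",im);show()
if __name__=="__main__": snap(sys.argv[1],ov=len(sys.argv)<3)
E
python3 snap.py h1
```

```text
t 9.05 p [ 519.9 -171.8   71.9] dev [-1.2 10.1 71.9] xang -1.7416 zax [ 0.0347  0.1952 -0.9801] F [-0.6 -0.3 -0.8] T [-0.51  0.08 -0.01] w 34.8
```

View pics/h1.png

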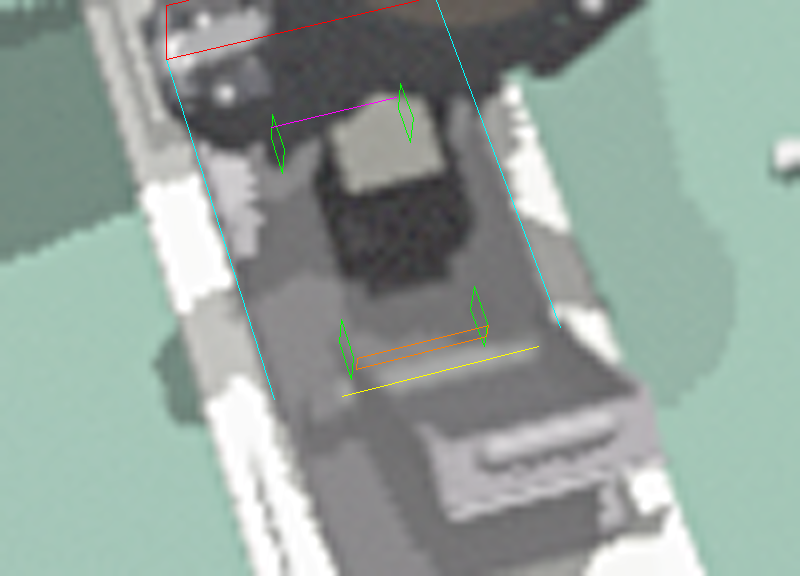

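```bash
cat > pk.py <<'E'
from snap import *
def packov(tag,out,off=(0,0,0),S=8,r=(36,50),v=(520.9,-181.9,-.173),tz=3.5,ty=0,devov=True):
    p=pickle.load(open(f"{tag}.pkl","rb"));s,q,rot=st();m=rot.as_matrix()
    # pack axes: y=-tool x, z=-tool z, x = y x z
    Y=-m[:,0];Z=-m[:,2];X=np.cross(Y,Z)
    T=lambda P:np.array([q+np.array(off)+X*a+Y*(b-ty)+Z*(c-tz) for a,b,c in P])
    c=proj(p,[dev2w([0,-25,35],v)])[0].astype(int);a,b=c[1]-r[0],c[0]-r[1]
    im=cv2.resize(p["pixels"][a:c[1]+r[0],b:c[0]+r[1]],None,fx=S,fy=S,interpolation=cv2.INTER_CUBIC)
    im=np.clip(255*(im/255.)**.6,0,255).astype(np.uint8)
    def bx(sx,y0,y1,z0,z1):
        E=[[[-sx,y0,z],[sx,y0,z],[sx,y1,z],[-sx,y1,z],[-sx,y0,z]] for z in(z0,z1)]
        return E+[[[i*sx,y,z0],[i*sx,y,z1]] for i in(-1,1) for y in(y0,y1)]
    for col,L in(((0,255,0),bx(18,-40,40,0,28)),((0,255,255),bx(12,-46,-40,0,6))):
        for P in L: cv2.polylines(im,[((proj(p,T(P))-[b,a]+.5)*S).astype(np.int32).reshape(-1,1,2)],False,col,1)
    cv2.imwrite(f"pics/{out}.png",im)
E
python3 -c "
from pk import *
packov('h1','h1p')"
```

```text
(no output)
```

View pics/h1p.png

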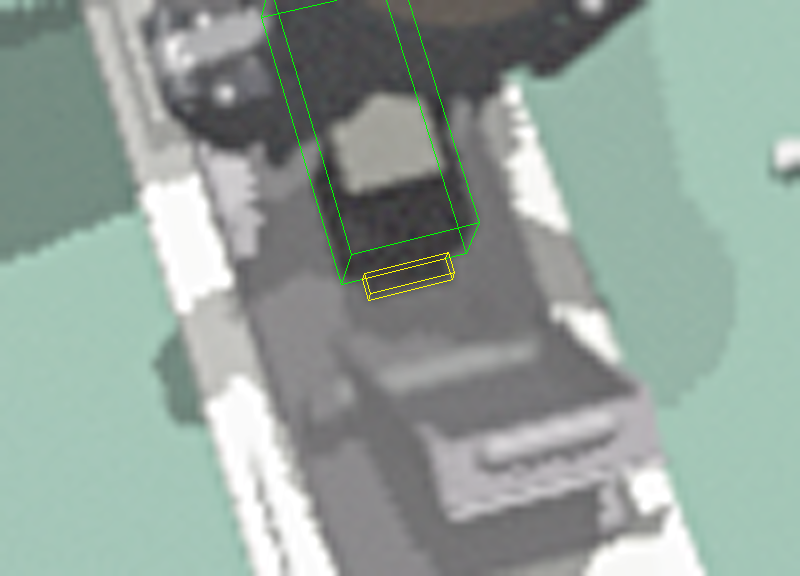

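```bash
sed -i 's/^for n in("side","top"):$/if 0:/; s/^    fit(n,(0,1,2,3)).*$/    pass/' icp.py
python3 - <<'E'
import icp
for n in("side","top"):
    icp.fit(n,(3,4,5))
    icp.fit(n,(4,5))
# gray profile across the deck in device x at several y in side image, z=24
import pickle,cv2,numpy as np
from h import *
from fitpack import place
from scipy.ndimage import map_coordinates
p=pickle.load(open("a_side.pkl","rb"));g=cv2.cvtColor(p["pixels"],cv2.COLOR_BGR2GRAY).astype(float)
for y0,y1 in((0,22),(46,60)):
  acc=0;xs=np.arange(-62,63,2.)
  for y in np.arange(y0,y1,1.5):
    q=proj(p,place(np.c_[xs,np.full(len(xs),y),np.full(len(xs),24.)],520.9,-181.9,-.173));acc=acc+map_coordinates(g,[q[:,1],q[:,0]],order=1)
  print(y0,[(int(x),int(v)) for x,v in zip(xs,acc/len(np.arange(y0,y1,1.5)))])
E
```

```text
side (3, 4, 5) [ 5.19722e+02 -1.81606e+02 -1.80000e-01 -2.50000e+00] seg med/mad [(0.0, 0.1), (-0.1, 0.2), (0.05, 0.15)]
side (4, 5) [ 5.13511e+02 -2.23976e+02 -1.38000e-01 -2.50000e+00] seg med/mad [(-0.1, 0.2), (0.1, 0.35)]
top (3, 4, 5) [ 5.17166e+02 -1.82015e+02 -1.82000e-01 -2.50000e+00] seg med/mad [(-0.1, 0.5), (-0.3, 0.15), (0.4, 0.2)]
top (4, 5) [ 5.15188e+02 -1.92190e+02 -1.83000e-01 -2.50000e+00] seg med/mad [(-0.3, 0.2), (0.35, 0.15)]
0 [(-62, 155), (-60, 217), (-58, 250), (-56, 247), (-54, 245), (-52, 245), (-50, 245), (-48, 248), (-46, 251), (-44, 208), (-42, 124), (-40, 121), (-38, 148), (-36, 163), (-34, 164), (-32, 163), (-30, 163), (-28, 163), (-26, 162), (-24, 162), (-22, 162), (-20, 161), (-18, 161), (-16, 161), (-14, 161), (-12, 161), (-10, 161), (-8, 161), (-6, 160), (-4, 159), (-2, 160), (0, 160), (2, 160), (4, 160), (6, 160), (8, 160), (10, 159), (12, 159), (14, 159), (16, 159), (18, 160), (20, 160), (22, 159), (24, 159), (26, 159), (28, 159), (30, 159), (32, 159), (34, 159), (36, 157), (38, 156), (40, 178), (42, 228), (44, 247), (46, 246), (48, 245), (50, 246), (52, 248), (54, 233), (56, 174), (58, 141), (60, 140), (62, 143)]
46 [(-62, 153), (-60, 218), (-58, 253), (-56, 236), (-54, 168), (-52, 134), (-50, 159), (-48, 163), (-46, 157), (-44, 153), (-42, 139), (-40, 134), (-38, 153), (-36, 161), (-34, 161), (-32, 161), (-30, 160), (-28, 160), (-26, 159), (-24, 160), (-22, 159), (-20, 157), (-18, 150), (-16, 131), (-14, 118), (-12, 119), (-10, 131), (-8, 141), (-6, 135), (-4, 128), (-2, 121), (0, 121), (2, 126), (4, 123), (6, 120), (8, 122), (10, 132), (12, 143), (14, 144), (16, 142), (18, 143), (20, 151), (22, 154), (24, 152), (26, 154), (28, 158), (30, 159), (32, 158), (34, 158), (36, 159), (38, 155), (40, 138), (42, 116), (44, 124), (46, 146), (48, 157), (50, 179), (52, 212), (54, 223), (56, 171), (58, 142), (60, 141), (62, 143)]
```

Run:
```python
import pickle,cv2
from ov import *
for n,v in(("side",(521.5,-182,-.173)),("top",(517.6,-182,-.173))):
    p=pickle.load(open(f"a_{n}.pkl","rb"))
    draw(p,v,list(place(np.array([[0,5,24.]]),*v)[0]),30,10,f"pics/i_{n}.png",extra=[((255,0,0),[[s*12,y,54] for s,y in((-1,64),(1,64))])])
a=cv2.imread("pics/i_side.png");b=cv2.imread("pics/i_top.png");cv2.imwrite("pics/i.png",cv2.resize(np.hstack([a,b]),None,fx=.66,fy=.66))
```

```text
(no output)
```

View pics/i_side.png

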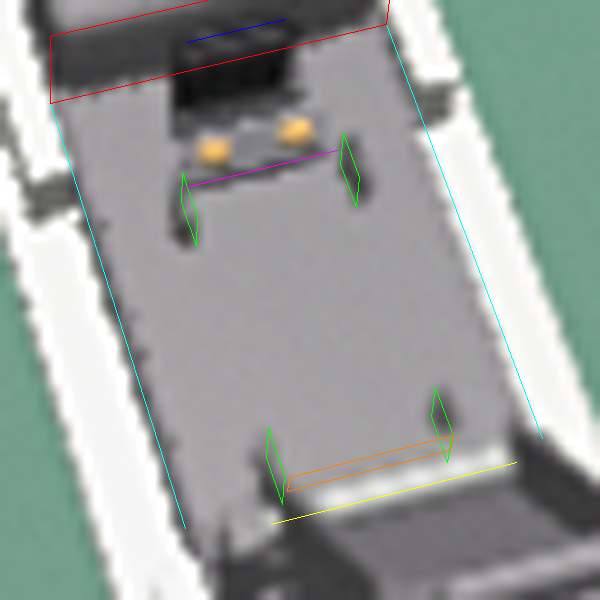

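View pics/i_top.png

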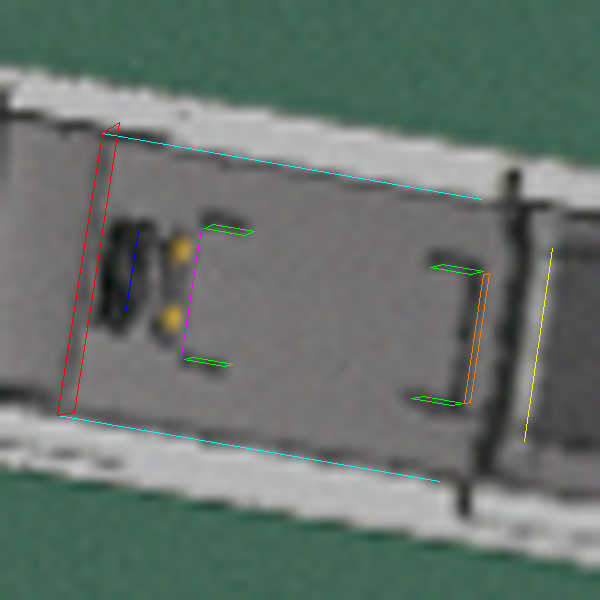

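```bash
sed -i 's/^DEV=.*/DEV=(521.3,-182.3,-.173)/' st.py
python3 - <<'E'
from st import *
show();print(delta(dev2w([0,7,50])))
E
```

```text
t 9.05 p [ 519.9 -171.8   71.9] dev [-3.2 10.1 71.9] xang -1.7416 zax [ 0.0347  0.1952 -0.9801] F [-0.6 -0.3 -0.8] T [-0.51  0.08 -0.01] w 34.8
[ 0.74 -0.32  2.08]
```

move_arm:
  deltas: "0.37 -0.16 0.7 0 0 0; 0.37 -0.16 0.7 0 0 0; 0 0 0.4 0 0 0; 0 0 0 0 0 0; 0 0 0 0 0 0; 0 0 0 0 0 0; 0 0 0 0 0 0"

```text
clock: 9.93
position: [522.3, -176.4, 52.3]
ee_rot: [-0.641, 0.761, 0.064, 0.077]
contact_force: [-0.2, 0.5, -2.2]
gripper_width: 35.0
```

```bash
python3 snap.py j1 && python3 -c "
from pk import *
packov('j1','j1p')"
```

```text
t 9.97 p [ 522.3 -176.4   52.3] dev [-0.1  6.  52.3] xang -1.7427 zax [ 0.0344  0.1957 -0.9801] F [ 0.8  1.2 -1.8] T [-0.49  0.12 -0.01] w 35.5
```

View pics/j1.png

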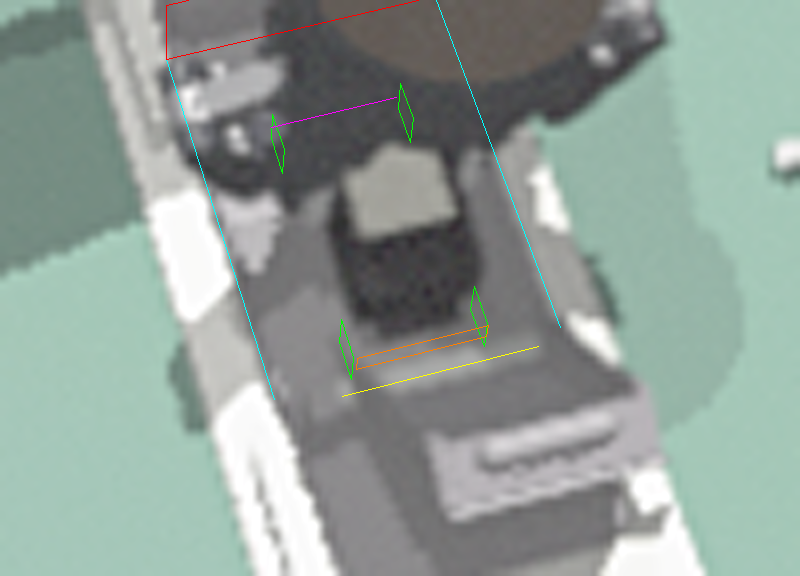

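View pics/j1p.png

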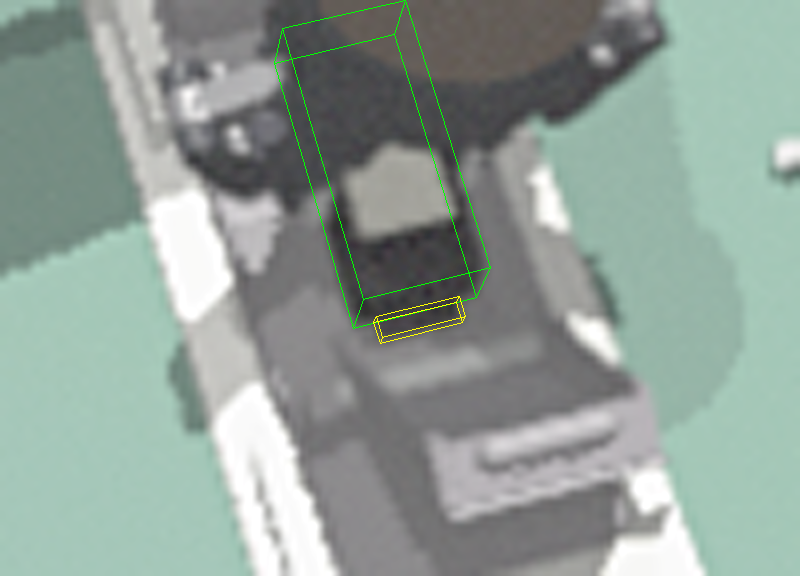

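move_arm:
  deltas: "0.1 0 0.49 0 0 0; 0.1 0 0.49 0 0 0; 0 0 0 0 0 0; 0 0 0 0 0 0; 0 0 0 0 0 0; 0 0 0 0 0 0"

```text
clock: 10.72
position: [522.3, -176.4, 42.3]
ee_rot: [-0.641, 0.761, 0.064, 0.076]
contact_force: [0.2, 0.0, -1.8]
gripper_width: 35.1
```

move_arm:
  deltas: "0.04 0 0.2 0 0 0; 0.04 0 0.2 0 0 0; 0 0 0 0 0 0; 0 0 0 0 0 0"

```text
clock: 11.22
position: [522.2, -176.4, 38.0]
ee_rot: [-0.641, 0.761, 0.064, 0.076]
contact_force: [1.0, -0.3, -2.0]
gripper_width: 34.7
```

```bash
python3 snap.py k1 n
```

```text
t 11.28 p [ 522.2 -176.4   38. ] dev [-0.1  6.  38. ] xang -1.7427 zax [ 0.034   0.1957 -0.9801] F [ 0.7  0.2 -2. ] T [-0.52  0.08 -0.05] w 35.4
```

View pics/k1.png

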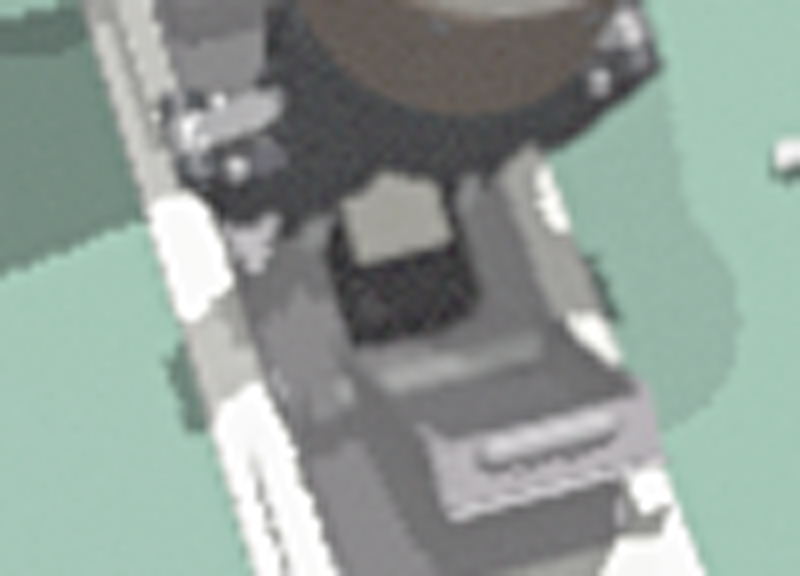

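move_arm:
  deltas: "0.02 0 0.1 0 0 0; 0 0 0 0 0 0; 0 0 0 0 0 0"

```text
clock: 11.65
position: [522.2, -176.4, 37.0]
ee_rot: [-0.641, 0.761, 0.064, 0.076]
contact_force: [-0.1, 0.3, -2.2]
gripper_width: 34.8
```

move_arm:
  deltas: "0.02 0 0.1 0 0 0; 0 0 0 0 0 0; 0 0 0 0 0 0"

```text
clock: 12.02
position: [522.3, -176.3, 36.6]
ee_rot: [-0.641, 0.761, 0.064, 0.077]
contact_force: [-2.1, 0.8, 6.4]
gripper_width: 35.2
```

move_arm:
  deltas: "0 0 -0.06 0 0 0; 0.2 0 -0.04 0 0 0; 0.15 0 -0.03 0 0 0; 0 0 0 0 0 0; 0 0 0 0 0 0"

```text
clock: 12.65
position: [522.1, -180.1, 36.7]
ee_rot: [-0.641, 0.761, 0.064, 0.077]
contact_force: [1.0, 3.5, 4.1]
gripper_width: 34.9
```

move_arm:
  deltas: "0.1 0 -0.02 0 0 0; 0 0 0 0 0 0; 0 0 0 0 0 0"

```text
clock: 13.02
position: [521.7, -181.1, 36.7]
ee_rot: [-0.641, 0.761, 0.064, 0.077]
contact_force: [2.4, 3.1, 3.2]
gripper_width: 34.9
```

```bash
python3 snap.py l1 n
```

```text
t 13.07 p [ 521.7 -181.1   36.7] dev [ 0.2  1.3 36.7] xang -1.7426 zax [ 0.0347  0.1955 -0.9801] F [1.6 3.8 3. ] T [ 0.54 -0.4   0.07] w 34.9
```

View pics/l1.png

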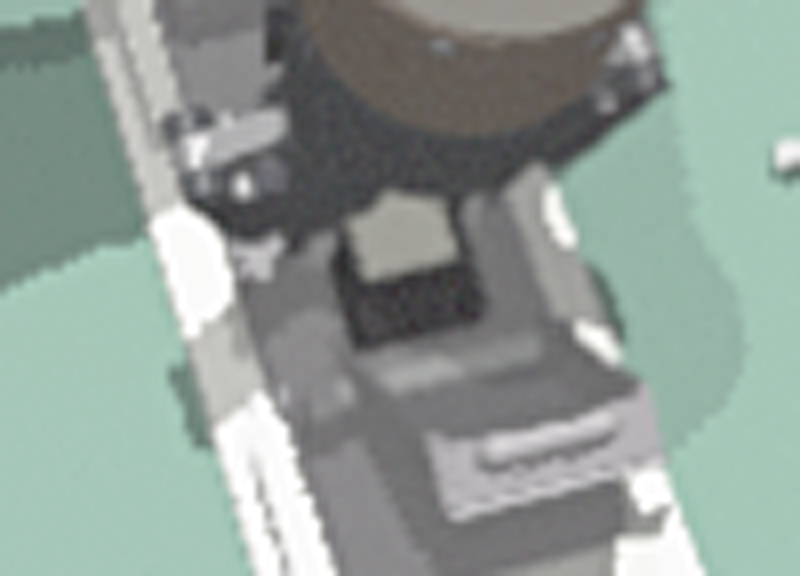

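move_arm:
  deltas: "0.05 0 0.21 0 0.05 0; 0 0 0 0 0 0; 0 0 0 0 0 0; 0 0 0 0 0 0"

```text
clock: 13.58
position: [521.4, -181.1, 34.5]
ee_rot: [-0.642, 0.763, 0.048, 0.058]
contact_force: [0.4, 4.8, 5.0]
gripper_width: 34.9
```

```bash
python3 -c "
from st import *
show()"
```

```text
t 13.57 p [ 521.4 -181.1   34.5] dev [-0.1  1.3 34.5] xang -1.7434 zax [ 0.0259  0.1479 -0.9887] F [0.4 4.8 5. ] T [ 0.9  -0.27 -0.07] w 34.9
```

move_arm:
  deltas: "0.03 0 0.19 0 0.05 0; 0 0 0 0 0 0; 0 0 0 0 0 0; 0 0 0 0 0 0"

```text
clock: 14.08
position: [521.2, -181.3, 32.4]
ee_rot: [-0.643, 0.765, 0.033, 0.038]
contact_force: [1.6, 2.3, 2.9]
gripper_width: 35.3
```

```bash
python3 -c "
from st import *
show()"
```

```text
t 14.07 p [ 521.2 -181.3   32.4] dev [-0.3  1.  32.4] xang -1.7437 zax [ 0.017   0.0991 -0.9949] F [1.6 2.3 2.9] T [ 0.33 -0.19 -0.  ] w 35.3
```

move_arm:
  deltas: "0.04 0 0.2 0 0.05 0; 0 0 0 0 0 0; 0 0 0 0 0 0; 0 0 0 0 0 0"

```text
clock: 14.58
position: [521.0, -181.5, 30.2]
ee_rot: [-0.643, 0.765, 0.017, 0.019]
contact_force: [-0.1, -0.5, -0.9]
gripper_width: 34.5
```

```bash
python3 -c "
from st import *
show()"
```

```text
t 14.57 p [ 521.  -181.5   30.2] dev [-0.5  0.7 30.2] xang -1.7439 zax [ 0.008   0.05   -0.9987] F [-0.1 -0.5 -0.9] T [-0.11 -0.   -0.07] w 34.5
```

move_arm:
  deltas: "0.04 0 0.2 0 0.04 0; 0 0 0 0 0 0; 0 0 0 0 0 0; 0 0 0 0 0 0"

```text
clock: 15.08
position: [521.0, -181.7, 28.4]
ee_rot: [-0.643, 0.765, 0.004, 0.004]
contact_force: [-0.1, -0.7, 0.5]
gripper_width: 35.2
```

```bash
python3 snap.py m1 n
```

```text
t 15.12 p [ 521.  -181.7   28.4] dev [-0.4  0.5 28.4] xang -1.7435 zax [ 0.0012  0.0104 -0.9999] F [-0.5  0.1  0.4] T [-0.29  0.14 -0.01] w 34.7
```

View pics/m1.png

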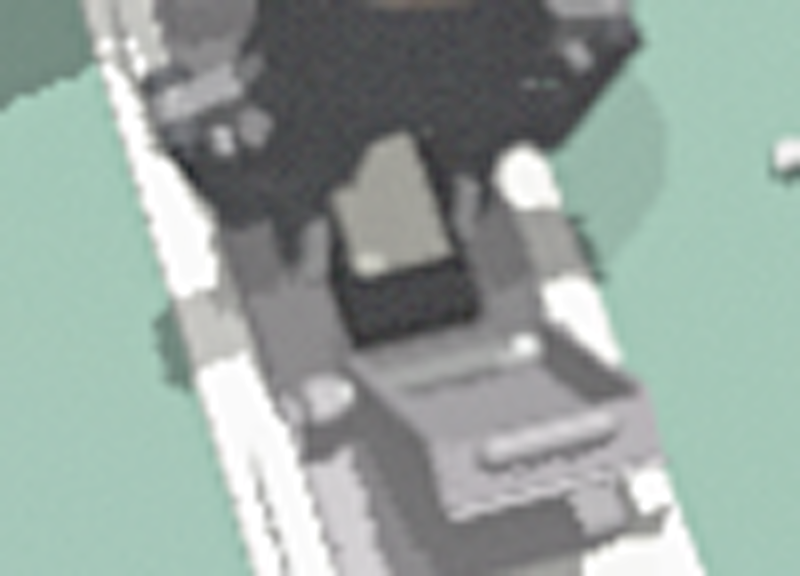

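Nearly flat with almost no force. I'll do the last bit of rocking now.

move_arm:
  deltas: "0.02 0 0.07 0 0.01 0; 0 0 0 0 0 0; 0 0 0 0 0 0; 0 0 0 0 0 0"

```text
clock: 15.62
position: [521.0, -181.8, 28.1]
ee_rot: [-0.644, 0.765, 0.0, -0.0]
contact_force: [-2.1, 0.3, 5.7]
gripper_width: 34.6
```

move_arm:
  deltas: "0 0 0 0 0 0; 0 0 0 0 0 0; 0 0 0 0 0 0; 0 0 0 0 0 0"
  grip: 5.5

```text
clock: 16.12
position: [521.3, -181.7, 27.6]
ee_rot: [-0.644, 0.765, 0.0, -0.0]
contact_force: [0.4, -0.1, 0.7]
gripper_width: 55.1
```

move_arm:
  deltas: "0 0 -1 0 0 0; 0 0 -2 0 0 0; 0 0 -4 0 0 0; 0 0 -5 0 0 0; -5 0 -2 0 0 0; -5 0 0 0 0 0; -5 0 0 0 0 0; 0 0 0 0 0 0; 0 0 0 0 0 0; 0 0 0 0 0 0"

```text
clock: 17.38
position: [546.7, -34.9, 167.9]
ee_rot: [-0.643, 0.766, -0.0, -0.0]
contact_force: [-0.5, -0.2, 0.4]
gripper_width: 55.0
```

Run:
```python
from snap import *
snap("n1",v=(521.3,-182.3,-.173))
snap("n2",v=(517.6,-182.3,-.173),n="top",S=8)
for n in("n1","n2"):
    p=pickle.load(open(n+".pkl","rb"));W=cloud(p);z=W[...,2]
    v=(521.3,-182.3,-.173) if n=="n1" else (517.6,-182.3,-.173)
    d=W-[v[0],v[1],0];c,s=np.cos(v[2]),np.sin(v[2]);x=c*d[...,0]+s*d[...,1];y=-s*d[...,0]+c*d[...,1]
    for y0 in range(-40,40,10):
        m=(abs(x)<15)&(y>=y0)&(y<y0+10)&(abs(z-50)<25);print(n,y0,m.sum(),np.median(z[m]).round(1) if m.sum() else None)
```

```text
t 17.43 p [546.7 -34.9 167.9] dev [ -0.4 149.5 167.9] xang -1.7444 zax [-1.e-04 -0.e+00 -1.e+00] F [-0.5 -0.5 -0.2] T [ 0.04  0.02 -0.04] w 55.0
t 17.48 p [546.7 -35.  167.8] dev [ -0.3 149.5 167.8] xang -1.7444 zax [-1.e-04 -0.e+00 -1.e+00] F [ 0.3 -0.6 -0.6] T [ 0.    0.04 -0.02] w 55.1
n1 -40 66 50.7
n1 -30 58 50.9
n1 -20 54 51.2
n1 -10 50 51.9
n1 0 53 51.7
n1 10 51 51.8
n1 20 47 51.7
n1 30 45 51.7
n2 -40 26 49.5
n2 -30 34 51.2
n2 -20 35 51.2
n2 -10 38 50.8
n2 0 37 50.5
n2 10 35 50.0
n2 20 37 50.8
n2 30 35 50.3
```

View pics/n1.png

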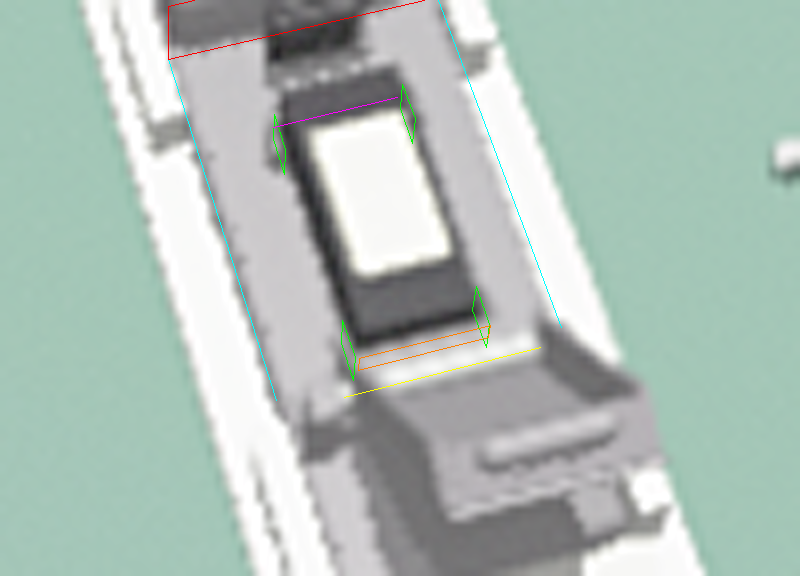

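View pics/n2.png

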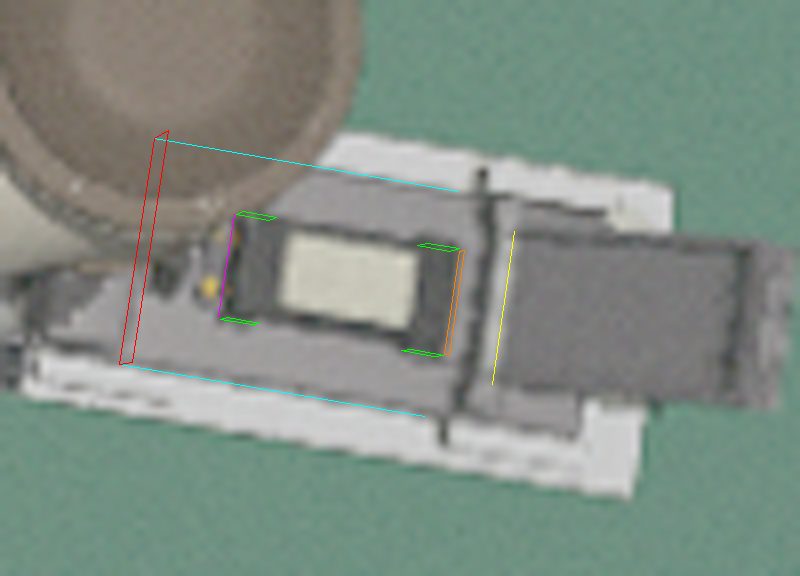

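move_arm:
  deltas: "4 0 0 0 0 0; 4 0 0 0 0 0; 4.1 0 0 0 0 0; 0 0 4 0 0 0; 0 0 4 0 0 0; 0 0 2.2 0 0 0; 0 0 0.8 0 0 0; 0 0 0 0 0 0; 0 0 0 0 0 0; 0 0 0 0 0 0"
  grip: 0

```text
clock: 18.73
position: [526.8, -153.2, 58.8]
ee_rot: [-0.644, 0.765, -0.001, 0.001]
contact_force: [-0.1, -1.0, -0.2]
gripper_width: -0.1
```

move_arm:
  deltas: "0 0 0.3 0 0 0; 0 0 0.15 0 0 0; 0 0 0 0 0 0; 0 0 0 0 0 0"

```text
clock: 19.23
position: [526.2, -153.2, 53.2]
ee_rot: [-0.644, 0.765, 0.0, -0.0]
contact_force: [0.5, 0.3, -0.6]
gripper_width: 0.1
```

move_arm:
  deltas: "0 0 0.1 0 0 0; 0 0 0 0 0 0; 0 0 0 0 0 0"

```text
clock: 19.6
position: [526.2, -153.2, 52.2]
ee_rot: [-0.644, 0.765, 0.0, -0.0]
contact_force: [-0.6, 0.1, -0.1]
gripper_width: 0.1
```

move_arm:
  deltas: "0 0 0.08 0 0 0; 0 0 0 0 0 0; 0 0 0 0 0 0"

```text
clock: 19.98
position: [526.3, -153.2, 52.1]
ee_rot: [-0.644, 0.765, -0.0, 0.0]
contact_force: [-1.2, 1.1, 5.0]
gripper_width: -0.1
```

move_arm:
  deltas: "0 0 -1 0 0 0; 0 0 -4 0 0 0; 0 0 -5 0 0 0; 0 0 -5 0 0 0; 4 0 0 0 0 0; 5 0 0 0 0 0; 5 0 0 0 0 0; 5 0 0 0 0 0; 0.5 0 0 0 0 0; 0 0 0 0 0 0; 0 0 0 0 0 0; 0 0 0 0 0 0"

```text
clock: 21.48
position: [493.3, -344.2, 201.7]
ee_rot: [-0.644, 0.765, -0.0, 0.0]
contact_force: [-0.1, -0.1, -0.1]
gripper_width: -0.4
```

Run:
```python
from snap import *
snap("o1",v=(521.3,-182.3,-.173),c0=[505,-270,100],r=(50,60),S=6)
```

```text
t 21.52 p [ 493.2 -344.3  201.7] dev [ 2.000e-01 -1.644e+02  2.017e+02] xang -1.7412 zax [ 2.e-04 -0.e+00 -1.e+00] F [ 0.   0.9 -0.1] T [-0.01 -0.03  0.01] w -0.1
```

View pics/o1.png

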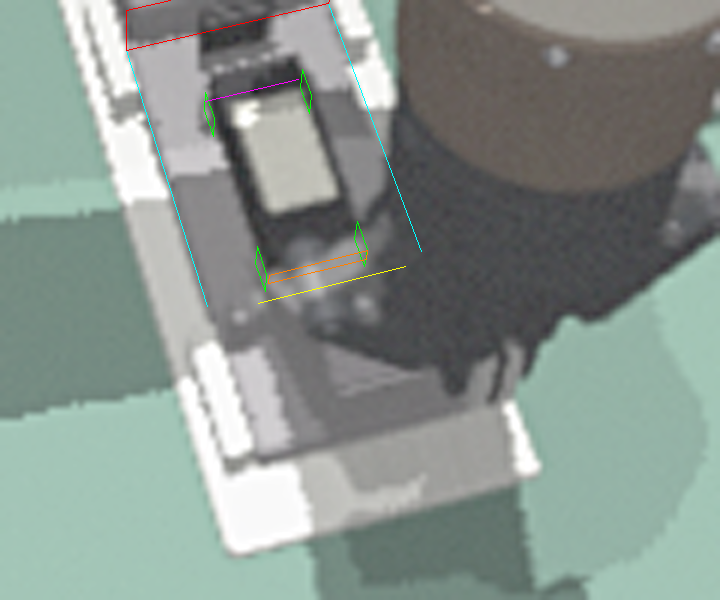

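move_arm:
  deltas: "0 0 2.4 0 0 0; 0 0 3 0 0 0; 0 0 3 0 0 0; 0 0 0 0 0 0; 0 0 0 0 0 0"

```text
clock: 22.15
position: [493.8, -345.5, 118.8]
ee_rot: [-0.644, 0.765, -0.001, 0.0]
contact_force: [0.2, 0.7, 0.5]
gripper_width: 0.1
```

move_arm:
  deltas: "-0.8 0 0 0 0 0; -0.8 0 0 0 0 0; -0.8 0 0 0 0 0; -0.8 0 0 0 0 0; -0.6 0 0 0 0 0; 0 0 0 0 0 0"

```text
clock: 22.9
position: [499.3, -307.1, 117.2]
ee_rot: [-0.644, 0.765, 0.0, 0.0]
contact_force: [0.5, -0.1, 0.1]
gripper_width: -0.4
```

Run:
```python
from snap import *
snap("o2",v=(521.3,-182.3,-.173),c0=[505,-270,100],r=(50,60),S=6,ov=False)
```

```text
t 22.95 p [ 499.1 -307.2  117. ] dev [  -0.4 -126.8  117. ] xang -1.7428 zax [-9.0e-04  1.1e-03 -1.0e+00] F [0.5 0.  0.1] T [ 0.03  0.05 -0.04] w 0.0
```

View pics/o2.png

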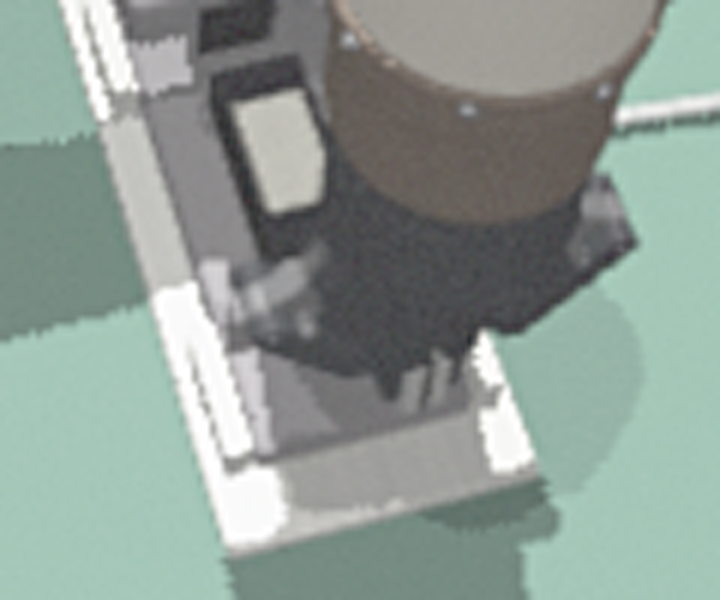

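move_arm:
  deltas: "-0.7 0 -0.25 0 0 0; -0.7 0 -0.25 0 0 0; -0.7 0 -0.25 0 0 0; -0.7 0 -0.25 0 0 0; -0.7 0 -0.25 0 0 0; -0.7 0 -0.25 0 0 0; 0 0 0 0 0 0"

```text
clock: 23.82
position: [506.7, -265.8, 132.6]
ee_rot: [-0.644, 0.765, -0.0, 0.0]
contact_force: [-0.6, 0.1, -0.1]
gripper_width: 0.2
```

Run:
```python
from snap import *
snap("o3",v=(521.3,-182.3,-.173),c0=[505,-270,100],r=(50,60),S=6,ov=False)
```

```text
t 23.88 p [ 506.7 -266.1  132.5] dev [  0.  -85.1 132.5] xang -1.7423 zax [ 2.e-04  1.e-04 -1.e+00] F [-0.3  0.5  0.4] T [-0.02 -0.02  0.  ] w 0.4
```

View pics/o3.png

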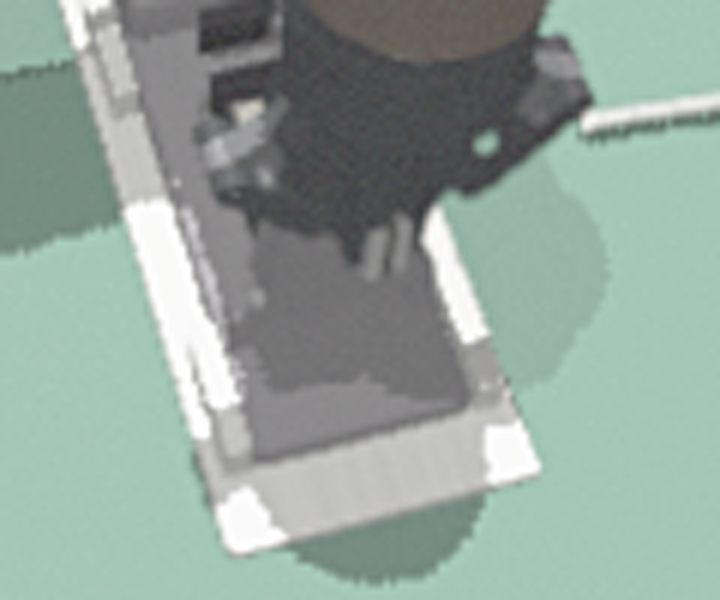

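move_arm:
  deltas: "-0.75 0 -0.14 0 0 0; -0.75 0 -0.14 0 0 0; -0.75 0 -0.14 0 0 0; -0.75 0 -0.14 0 0 0; -0.75 0 -0.14 0 0 0; -0.75 0 -0.14 0 0 0; 0 0 0 0 0 0"

```text
clock: 24.75
position: [514.5, -221.5, 141.1]
ee_rot: [-0.644, 0.765, -0.0, 0.0]
contact_force: [-0.4, -0.2, 0.4]
gripper_width: -0.2
```

Run:
```python
from snap import *
snap("o4",v=(521.3,-182.3,-.173),c0=[510,-220,100],r=(50,60),S=6,ov=False)
```

```text
t 24.8 p [ 514.5 -221.7  141. ] dev [ 1.00e-01 -4.00e+01  1.41e+02] xang -1.7422 zax [ 5.e-04  1.e-04 -1.e+00] F [ 0.6 -0.  -0.3] T [-0.02 -0.01 -0.01] w -0.2
```

View pics/o4.png

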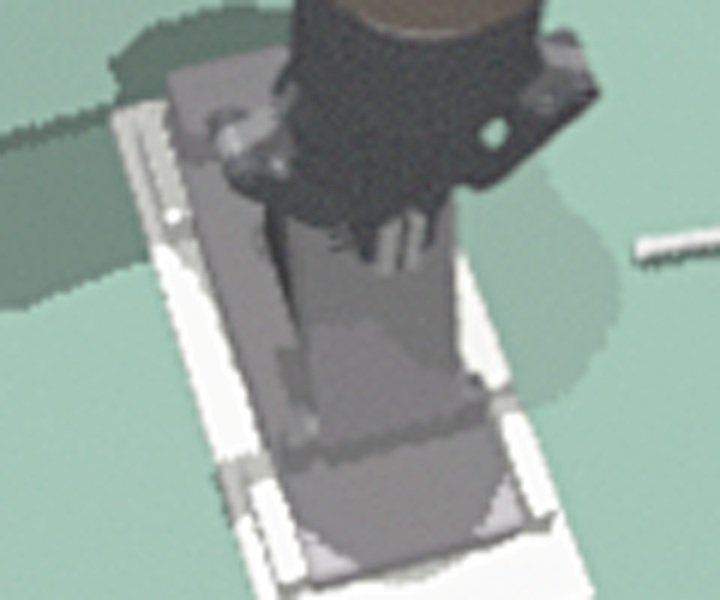

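Cover is now past upright with its outer face visible at (380,330), and the fingertips sit against it. I'll keep swinging it over.

move_arm:
  deltas: "-0.7 0 0.2 0 0 0; -0.7 0 0.25 0 0 0; -0.7 0 0.3 0 0 0; -0.7 0 0.4 0 0 0; -0.7 0 0.45 0 0 0; 0 0 0 0 0 0; 0 0 0 0 0 0"

```text
clock: 25.68
position: [520.3, -187.6, 124.8]
ee_rot: [-0.644, 0.765, 0.0, -0.0]
contact_force: [-0.4, 1.1, 1.0]
gripper_width: 0.1
```

move_arm:
  deltas: "-0.5 0 0.5 0 0 0; -0.5 0 0.6 0 0 0; -0.5 0 0.6 0 0 0; -0.5 0 0.6 0 0 0; -0.5 0 0.7 0 0 0; 0 0 0 0 0 0; 0 0 0 0 0 0"

```text
clock: 26.55
position: [524.5, -163.0, 94.8]
ee_rot: [-0.644, 0.765, 0.0, -0.0]
contact_force: [-0.2, 0.8, 0.5]
gripper_width: 0.2
```

Run:
```python
from snap import *
snap("o5",v=(521.3,-182.3,-.173),c0=[515,-190,80],r=(50,60),S=6,ov=False)
```

```text
t 26.6 p [ 524.6 -163.1   94.9] dev [-0.1 19.5 94.9] xang -1.7428 zax [ 1.e-04 -0.e+00 -1.e+00] F [-0.2 -0.2 -0.2] T [-0.04  0.04 -0.05] w -0.1
```

View pics/o5.png

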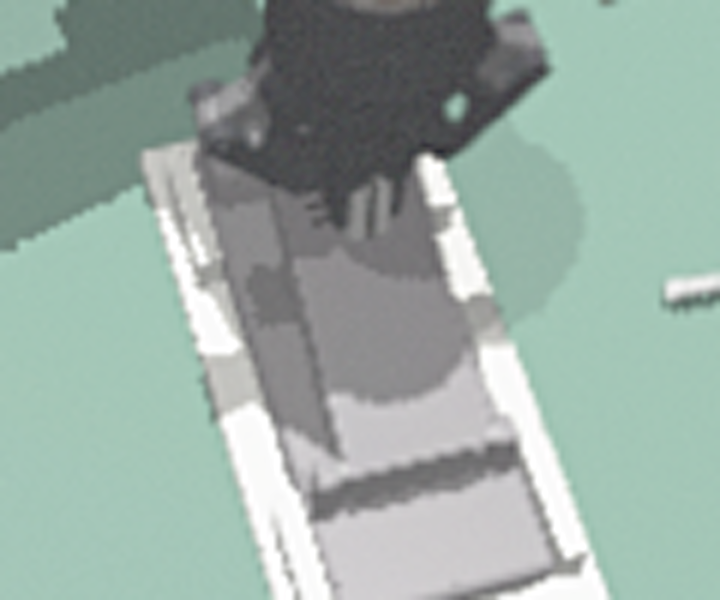

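move_arm:
  deltas: "-0.45 0 0.5 0 0 0; -0.45 0 0.5 0 0 0; -0.45 0 0.5 0 0 0; -0.45 0 0.5 0 0 0; 0 0 0 0 0 0; 0 0 0 0 0 0; 0 0 0 0 0 0"

```text
clock: 27.48
position: [527.7, -145.4, 75.0]
ee_rot: [-0.644, 0.765, -0.0, 0.0]
contact_force: [-0.3, 0.1, 0.6]
gripper_width: -0.4
```

```bash
python3 -c "
from st import *
show();print(delta(dev2w([0,44,70])))"
```

```text
t 27.48 p [ 527.7 -145.4   75. ] dev [-0.1 37.5 75. ] xang -1.7429 zax [ 4.e-04  0.e+00 -1.e+00] F [-0.3  0.1  0.6] T [-0.03  0.02  0.01] w -0.4
[-0.65 -0.01  0.5 ]
```

move_arm:
  deltas: "-0.15 0 0.3 0 0 0; 0 0 0.2 0 0 0; 0 0 0 0 0 0; 0 0 0 0 0 0"

```text
clock: 27.98
position: [527.7, -143.8, 69.7]
ee_rot: [-0.644, 0.765, 0.0, -0.0]
contact_force: [-1.3, -0.0, -0.3]
gripper_width: 0.2
```

move_arm:
  deltas: "0 0 0.15 0 0 0; 0 0 0 0 0 0; 0 0 0 0 0 0"

```text
clock: 28.35
position: [527.9, -143.9, 69.1]
ee_rot: [-0.644, 0.765, -0.0, 0.0]
contact_force: [-1.4, 0.9, 5.0]
gripper_width: -0.1
```

move_arm:
  deltas: "0 0 0.15 0 0 0; 0 0 0 0 0 0; 0 0 0 0 0 0"

```text
clock: 28.72
position: [528.0, -143.8, 68.6]
ee_rot: [-0.644, 0.765, -0.0, 0.0]
contact_force: [-2.7, 2.3, 10.8]
gripper_width: 0.1
```

move_arm:
  deltas: "0 0 0.1 0 0 0; 0 0 0 0 0 0; 0 0 0 0 0 0"

```text
clock: 29.1
position: [528.2, -143.8, 68.2]
ee_rot: [-0.644, 0.765, -0.001, 0.0]
contact_force: [-4.5, 3.1, 14.8]
gripper_width: -0.1
```

move_arm:
  deltas: "0 0 0.08 0 0 0; 0 0 0 0 0 0; 0 0 0 0 0 0"

```text
clock: 29.48
position: [528.2, -143.7, 67.8]
ee_rot: [-0.644, 0.765, -0.001, 0.0]
contact_force: [-4.5, 4.2, 15.2]
gripper_width: -0.0
```

Run:
```python
from snap import *
snap("o6",v=(521.3,-182.3,-.173),c0=[520,-170,60],r=(45,55),S=7,ov=False)
```

```text
t 29.52 p [ 528.2 -143.7   67.8] dev [ 0.2 39.2 67.8] xang -1.7416 zax [ 1.4e-03 -5.0e-04 -1.0e+00] F [-5.1  3.4 15.7] T [1.08 1.52 0.05] w 0.2
```

View pics/o6.png

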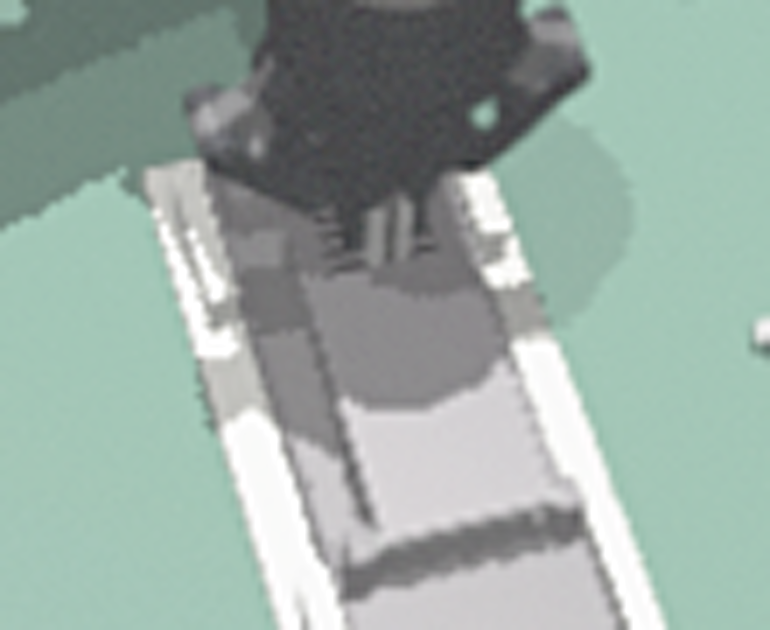

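move_arm:
  deltas: "0 0 0.08 0 0 0; 0 0 0 0 0 0; 0 0 0 0 0 0"

```text
clock: 29.9
position: [528.2, -143.6, 66.9]
ee_rot: [-0.644, 0.765, -0.001, 0.0]
contact_force: [-5.6, 3.7, 15.7]
gripper_width: -0.3
```

move_arm:
  deltas: "0 0 0.08 0 0 0; 0 0 0 0 0 0; 0 0 0 0 0 0"

```text
clock: 30.28
position: [528.2, -143.4, 65.7]
ee_rot: [-0.644, 0.765, -0.0, 0.001]
contact_force: [-4.1, 3.7, 13.2]
gripper_width: 0.0
```

Past the peak, with the force falling. I'll continue gently.

move_arm:
  deltas: "0 0 0.08 0 0 0; 0 0 0 0 0 0; 0 0 0 0 0 0"

```text
clock: 30.65
position: [528.2, -143.3, 64.5]
ee_rot: [-0.644, 0.765, -0.0, 0.001]
contact_force: [-3.3, 4.6, 11.0]
gripper_width: -0.0
```

move_arm:
  deltas: "0 0 0.1 0 0 0; 0 0 0 0 0 0; 0 0 0 0 0 0"

```text
clock: 31.02
position: [528.2, -143.1, 62.7]
ee_rot: [-0.644, 0.765, -0.0, 0.001]
contact_force: [-1.5, 3.9, 7.3]
gripper_width: -0.2
```

move_arm:
  deltas: "0 0 0.1 0 0 0; 0 0 0 0 0 0; 0 0 0 0 0 0"

```text
clock: 31.4
position: [528.1, -143.8, 60.6]
ee_rot: [-0.644, 0.765, -0.0, 0.0]
contact_force: [0.5, 1.2, 1.2]
gripper_width: -0.1
```

move_arm:
  deltas: "0 0 0.2 0 0 0; 0 0 0 0 0 0; 0 0 0 0 0 0"

```text
clock: 31.78
position: [527.5, -144.0, 58.3]
ee_rot: [-0.644, 0.765, 0.0, -0.0]
contact_force: [0.1, -0.2, -0.1]
gripper_width: 0.2
```

move_arm:
  deltas: "0 0 0.13 0 0 0; 0 0 0 0 0 0; 0 0 0 0 0 0"

```text
clock: 32.15
position: [527.8, -143.9, 57.5]
ee_rot: [-0.644, 0.765, -0.0, -0.0]
contact_force: [-1.2, 0.1, 3.3]
gripper_width: 0.3
```

move_arm:
  deltas: "0 0 -0.5 0 0 0; 0 0 -2 0 0 0; 0 0 -4 0 0 0; 0 0 -5 0 0 0; -5 0 -2 0 0 0; -5 0 0 0 0 0; -5 0 0 0 0 0; -4 0 0 0 0 0; 0 0 0 0 0 0; 0 0 0 0 0 0; 0 0 0 0 0 0"

```text
clock: 33.52
position: [560.1, 42.4, 192.3]
ee_rot: [-0.643, 0.766, 0.0, -0.0]
contact_force: [-0.4, 0.4, 0.2]
gripper_width: 0.0
```

Run:
```python
from snap import *
snap("q1",v=(521.3,-182.3,-.173),c0=[520,-170,50],r=(45,55),S=7,ov=False)
p=pickle.load(open("q1.pkl","rb"));W=cloud(p);z=W[...,2]
v=(521.3,-182.3,-.173);d=W-[v[0],v[1],0];c,s=np.cos(v[2]),np.sin(v[2]);x=c*d[...,0]+s*d[...,1];y=-s*d[...,0]+c*d[...,1]
for y0 in range(-60,70,15):
    m=(abs(x)<18)&(y>=y0)&(y<y0+15)&(z>20);print(y0,m.sum(),np.median(z[m]).round(1))
cv2.imwrite("pics/q_full.png",p["pixels"])
```

```text
t 33.58 p [560.2  42.4 192.4] dev [ -0.4 228.  192.4] xang -1.7443 zax [-1.e-04  0.e+00 -1.e+00] F [-0.5 -0.4 -0.2] T [-0.04  0.02 -0.02] w 0.1
-60 200 52.3
-45 99 56.8
-30 96 56.4
-15 99 56.7
0 91 56.9
15 90 57.2
30 87 57.1
45 76 56.3
60 53 52.7
```

View pics/q1.png

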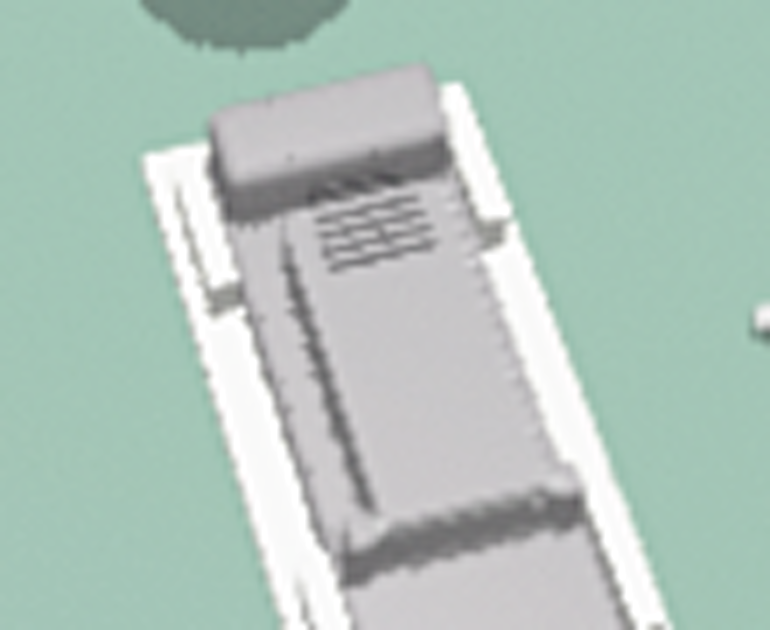

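View pics/q_full.png

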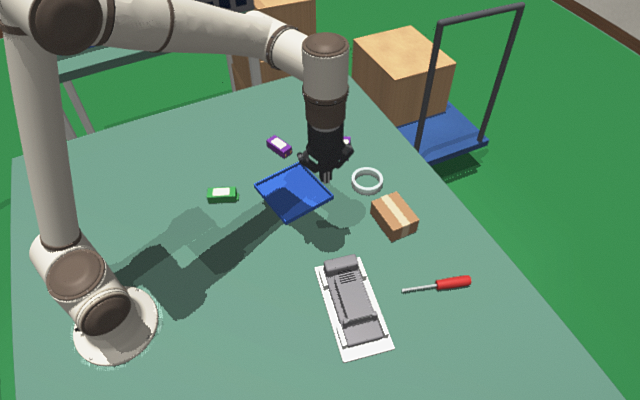

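The cover lies flat and shut: its top face measures about 57 mm along its length, and the ribbed patch is at (378,230) in the zoomed picture. The tray is empty and the other things are where they were, so I'm handing in.

```bash
python3 -c "
from bench import arm
print(arm.job_done())"
```

```text
the job is handed in; nothing more can be done
None
```

The battery pack is in the bay and the cover is shut and clipped. I handed the job in at about 33.6 s of robot time, with the arm clear of everything. `job_done` gives no verdict, so the points below are my own checks.

- **Pack:** I took the black pack from the blue tray, tilted it 0.2 rad tab-down, lowered it to the bay floor and slid the tab under the bar. I then rocked it flat in small steps, with contact forces of about 8 N or less.
- **Flatness:** After letting go, depth readings put the pack's top level at about 50 to 52 mm. A light 5 N press on its raised end touched at 52.1 mm, against 52 mm expected.
- **Cover:** I swung it over with closed fingers and pressed on the ribbed patch. The press force peaked at about 16 N, higher than the roughly 10 N stated for the clip. It then fell to about 1 N as the clip snapped.
- **Shut:** A last light touch of about 3 N met the cover at 57.5 mm, which is the given shut height. The final picture shows it flat, with depth readings of about 56 to 57 mm, and the other things appear unmoved.

Two checks disagreed:

- **Camera offset:** The two cameras differed by about 3 mm in x. I followed the side camera because it matched the held pack's position.
- **Cover angle while swinging:** I did not measure the cover's angle directly during the swing. I judged it from pictures and finger position.

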